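# Clear the weighed tubs from the scale to their colour trays

### The job

Take the stack of weighed tubs off the scale from the top down, one tub at a time, and set each in the middle of the tray that has its lid's colour, flat and upright with its length along the tray's length. Put them down rather than drop them, keep them upright on the way, and leave the steel cup where it stands.

Things in the scene. Friction and masses are not known exactly. Their poses are not given: they have to be found in the camera images.
- tub_red: White lidded rectangular tub with a red lid, 52 mm long (its x axis) by 50 mm wide (its y axis) by 42 mm high, straight sides, rigid and closed, 0.06 to 0.42 kg; top of the stack on the scale. Origin: centre of its underside, z up; grip it across its width.
- tub_yellow: White lidded rectangular tub with a yellow lid, 78 mm long (its x axis) by 58 mm wide (its y axis) by 42 mm high, straight sides, rigid and closed, 0.06 to 0.42 kg; second from the top of the stack on the scale. Origin: centre of its underside, z up; grip it across its width.
- tub_green: White lidded rectangular tub with a green lid, 104 mm long (its x axis) by 62 mm wide (its y axis) by 42 mm high, straight sides, rigid and closed, 0.06 to 0.42 kg; third from the top of the stack on the scale. Origin: centre of its underside, z up; grip it across its width.
- tub_blue: White lidded rectangular tub with a blue lid, 130 mm long (its x axis) by 66 mm wide (its y axis) by 42 mm high, straight sides, rigid and closed, 0.06 to 0.42 kg; bottom of the stack on the scale. Origin: centre of its underside, z up; grip it across its width.
- tray_red: Shallow all-red tray fixed to the bench, 158 mm long (its x axis) by 96 mm wide (its y axis) outside, 150 by 88 mm inside, floor 3 mm above its underside, rim 9 mm high. Origin: centre of its underside, z up.
- tray_yellow: Shallow all-yellow tray fixed to the bench, 158 mm long (its x axis) by 96 mm wide (its y axis) outside, 150 by 88 mm inside, floor 3 mm above its underside, rim 9 mm high. Origin: centre of its underside, z up.
- tray_green: Shallow all-green tray fixed to the bench, 158 mm long (its x axis) by 96 mm wide (its y axis) outside, 150 by 88 mm inside, floor 3 mm above its underside, rim 9 mm high. Origin: centre of its underside, z up.
- tray_blue: Shallow all-blue tray fixed to the bench, 158 mm long (its x axis) by 96 mm wide (its y axis) outside, 150 by 88 mm inside, floor 3 mm above its underside, rim 9 mm high. Origin: centre of its underside, z up.
- scale: Bench scale, rigid and fixed, 230 by 200 mm, with a black body and a steel platform 190 by 190 mm whose centre lies 15 mm along the scale's +x and whose top is 72 mm above the bench. The four tubs start stacked on it near the platform's centre, lengths roughly along the scale's x axis, each lid 42 mm above the next. Origin: centre of its underside.
- cup: Open steel cup, 68 mm across the rim and 85 mm high, standing loose beside the trays; not to be disturbed. Origin: centre of its underside.
There are look-alikes about, which are no part of the job. Of the things that look like the tray_green, take the one that is farthest to the robot's right at the start.

How it is judged:
On the way, in this order (a step that is already met when the one before it is completed fails the run):
1. the red-lidded tub is set in the red tray and let go, the tubs below it still on the scale (horizontal distance between tub_red and tray_red below 0.013 m and z of tub_red in the frame of tray_red between 0 and 0.0065 m and angle between tub_red's own z axis and vertical below 0.06 rad and angle between the x axis of tub_red and the x axis of tray_red, either way round below 0.2 rad and contact force between tub_red and the fingers below 0.05 N and linear speed of tub_red below 0.02 m/s and angular speed of tub_red below 0.2 rad/s and z of each of tub_yellow, tub_green, tub_blue in the frame of scale above 0.06 m and horizontal distance between each of tub_yellow, tub_green, tub_blue and scale below 0.11 m), for 0.2 s.
2. the yellow-lidded tub is set in the yellow tray and let go, the tubs below it still on the scale (horizontal distance between tub_yellow and tray_yellow below 0.013 m and z of tub_yellow in the frame of tray_yellow between 0 and 0.0065 m and angle between tub_yellow's own z axis and vertical below 0.06 rad and angle between the x axis of tub_yellow and the x axis of tray_yellow, either way round below 0.2 rad and contact force between tub_yellow and the fingers below 0.05 N and linear speed of tub_yellow below 0.02 m/s and angular speed of tub_yellow below 0.2 rad/s and z of each of tub_green, tub_blue in the frame of scale above 0.06 m and horizontal distance between each of tub_green, tub_blue and scale below 0.11 m), for 0.2 s.
3. the green-lidded tub is set in the green tray and let go, the tubs below it still on the scale (horizontal distance between tub_green and tray_green below 0.013 m and z of tub_green in the frame of tray_green between 0 and 0.0065 m and angle between tub_green's own z axis and vertical below 0.06 rad and angle between the x axis of tub_green and the x axis of tray_green, either way round below 0.2 rad and contact force between tub_green and the fingers below 0.05 N and linear speed of tub_green below 0.02 m/s and angular speed of tub_green below 0.2 rad/s and z of tub_blue in the frame of scale above 0.06 m and horizontal distance between tub_blue and scale below 0.11 m), for 0.2 s.
4. the blue-lidded tub is set in the blue tray and let go (horizontal distance between tub_blue and tray_blue below 0.013 m and z of tub_blue in the frame of tray_blue between 0 and 0.0065 m and angle between tub_blue's own z axis and vertical below 0.06 rad and angle between the x axis of tub_blue and the x axis of tray_blue, either way round below 0.2 rad and contact force between tub_blue and the fingers below 0.05 N and linear speed of tub_blue below 0.02 m/s and angular speed of tub_blue below 0.2 rad/s), for 0.2 s.
At the end, for the whole second after the job is handed in: All four tubs stand in the tray of their lid's colour: centre within 13 mm of the tray's centre, underside on the tray floor (within 3.5 mm), tilted less than 0.06 rad, length within 0.2 rad of the tray's length (either way round), released and at rest (all of step 4 and horizontal distance between tub_red and tray_red below 0.013 m and z of tub_red in the frame of tray_red between 0 and 0.0065 m and angle between each of tub_red, tub_yellow, tub_green's own z axis and vertical below 0.06 rad and angle between the x axis of tub_red and the x axis of tray_red, either way round below 0.2 rad and contact force between each of tub_red, tub_yellow, tub_green and the fingers below 0.05 N and linear speed of each of tub_red, tub_yellow, tub_green below 0.02 m/s and angular speed of each of tub_red, tub_yellow, tub_green below 0.2 rad/s and horizontal distance between tub_yellow and tray_yellow below 0.013 m and z of tub_yellow in the frame of tray_yellow between 0 and 0.0065 m and angle between the x axis of tub_yellow and the x axis of tray_yellow, either way round below 0.2 rad and horizontal distance between tub_green and tray_green below 0.013 m and z of tub_green in the frame of tray_green between 0 and 0.0065 m and angle between the x axis of tub_green and the x axis of tray_green, either way round below 0.2 rad); the robot touches nothing.
It fails at once if a tub is tipped more than 0.6 rad (angle between any of tub_red, tub_yellow, tub_green, tub_blue's own z axis and vertical above 0.6 rad).
It fails at once if a tub falls freely (faster than 0.7 m/s with nothing touching it, a drop of some 25 mm) ((linear speed of tub_red above 0.7 m/s and contact force between tub_red and anything else below 0.02 N) or (linear speed of tub_yellow above 0.7 m/s and contact force between tub_yellow and anything else below 0.02 N) or (linear speed of tub_green above 0.7 m/s and contact force between tub_green and anything else below 0.02 N) or (linear speed of tub_blue above 0.7 m/s and contact force between tub_blue and anything else below 0.02 N)).
It fails at once if the steel cup is moved more than 20 mm or tipped over (distance of cup from where it was at the start of the episode above 0.02 m or angle between cup's own z axis and vertical above 0.4 rad).
It also fails if it takes over 128 s, if anything falls off the work surface, if the arm or the gripper's body presses on something with over 40 N, if the wrist force passes 120 N, or if a joint passes its speed limit or range.

### The arm

A 6-joint arm with a two-finger parallel gripper is mounted at the origin on the work surface. World frame = base frame: x ahead of the robot, y to its left, z up, the work surface at z = 0. Lengths are in m, angles in rad, forces in N, time in s.
With the tool pointing down it reaches from about 0.425 to 0.95 m from the base axis. Payload 14.7 kg.
Tool frame: the origin (TCP) lies between the finger pads; the fingertips stand bot.tips_ahead ahead of it and the grasp point (between the pads) lies 11 mm behind it (bot.tips_ahead is the distance from the TCP to the fingertips, in m); x points along the fingers, y is the direction in which the jaws open and shut, and the axes are right-handed (so a half turn about x gives the same grasp; the last joint's range is limited). The gripper opens to 85 mm and grips with 20 to 120 N. Pads are 22 mm wide; open, the fingers measure 114 mm over their backs; the gripper's body (76 mm by 85 mm) begins 54 mm behind the grasp point. The pads swing forward as they close: fully open they stand 13 mm farther back than shut.
Start: joints at [-1.168, 0.48, 1.596, -0, 1.065, -0.047], TCP at [0.283, -0.585, 0.239] pointing down, gripper open.
Joint ranges: [-2.75, 2.75], [-0.82, 2.05], [0.23, 2.67], [-1.56, 4.7], [0.09, 2.69], [-2.92, 2.92]. Speed limits (rad/s): [1.89, 1.89, 2.39, 3.01, 3.01, 3.01].

### API

Orientations are given as a unit quaternion [w, x, y, z].
In Python, from plant import bot gives the robot as it stands. The module is installed in compiled form; this text tells all that it offers.
- The arm moves only by the tool servo_tool, never from a script. Its argument "rows" is a list of rows, each a list of 4 numbers: the shift along the tool's x, y, z in cm, then the turn about the tool's x in degrees. In form: [[x, y, z, spin], ...]. A call has 1 to 8 rows; each row is the pose to reach, as a shift and turn from the pose commanded when the call began, along the tool's axes at that moment; what a row does not reach only later rows make up. A row lasts 1/12 s, in which the tool goes at most 41.7 mm and 7.16 degrees, less where a joint would pass 70% of its speed; a pose out of reach is approached as far as the arm can. A call with a gripper value outside its range is refused whole. "claw" is the closure in counts, from 0 (fully open) to 255 (shut), set as the call begins (left out, the last holds). The fingers move at their own pace and stop on an object; "force" is the grip in N (left out, the last holds). Time passes only in rows, so rows that repeat a pose let the fingers close. It gives the time, the measured TCP pose, the force and the opening at its end, in the units of the state.
- bot.observe(): the state, without advancing time (a new reading comes with each control period).
- bot.get_image(name): name is "side" or "top"; returns a dict with "image" (420x560x3 uint8, red, green, blue), "fx", "fy", "cx", "cy" (pixels), "rvec" (rotation vector, rad) and "tvec" (3), from world to camera coordinates, as OpenCV has them. Camera axes: x right, y down, z forward; pixel columns grow to the right and rows downward; lengths in m; the calibration is good to about 2 mm. A picture is of the moment at which its call begins. There is no depth.
- bot.finish_job(): hands the job in, once; it reports no verdict.
Trained networks look in the newest picture that a camera, given by its name, has taken for a name from the list of things; names that differ only in an ending like _2 or _b are one class to them, and where a whole thing is asked for, a point or a joint stands for the part that bears it (a point fixed in the world has none). Each returns a list of dicts, best first, with "p" (0 to 1); they miss things now and then, are a little off and sometimes report something else, mostly with a low value. They report only what shows in the picture. A call takes as long as a camera call. They do not tell look-alikes from the thing itself.
- bot.look_for(camera, thing): "extent" ([left, top, width, height] in pixels, round what is visible of it).
The state is a dict: "time_s": time; "q": joint angles; "joint_vel": joint speeds; "tau": joint torques, N m; "position": TCP position; "tcp_rot": TCP orientation; "ft_force": force on the tool from outside, world axes, zero at the start; "wrist_torque": the same for the moment, N m; "gripper_width": finger opening in m.
Only numpy, scipy, OpenCV 4.12 (cv2) and the standard library are available. Lean on these libraries where they do the work, as an engineer would, in place of code of your own. Each camera call takes 0.05 s, during which the arm holds its last target.

## Working session

There is one attempt and no reset: what is moved stays moved. The work goes in short steps, Python scripts to look and compute and a tool call to move; the robot and the scene stay as the last step left them, time stands still between calls to the robot, and variables do not carry over. Pictures are saved under pics/ and viewed, and the job is handed in when it is done.

Besides the shell and the picture viewer there is one more tool, called after "Call:" as a command line: name --pt "numbers of a row" for each row, then --argument value for the rest. servo_tool: Moves the arm, as the interface text tells. Its arguments: {"type":"object","properties":{"rows":{"type":"array","items":{"type":"array","items":{"type":"number"}}},"claw":{"type":"number"},"force":{"type":"number"}},"required":["rows"]}

```bash
mkdir -p pics
cat > h.py <<'E'
import numpy as np,cv2
from plant import bot
def snap(n,f):
    d=bot.get_image(n); cv2.imwrite(f'pics/{f}.png',d['image'][:,:,::-1]); return d
def cam(d):
    R,_=cv2.Rodrigues(np.array(d['rvec'],float)); t=np.array(d['tvec'],float).reshape(3)
    K=np.array([[d['fx'],0,d['cx']],[0,d['fy'],d['cy']],[0,0,1.]]); return K,R,t
def back(d,uv,z):
    K,R,t=cam(d); r=R.T@np.linalg.solve(K,[uv[0],uv[1],1.]); c=-R.T@t
    return c+r*(z-c[2])/r[2]
def proj(d,P):
    K,R,t=cam(d); p=(K@(R@np.atleast_2d(P).T+t[:,None])).T; return p[:,:2]/p[:,2:]
E
python3 - <<'E'
from h import *
print(bot.observe(),bot.tips_ahead)
for n in('top','side'):
    d=snap(n,n+'0');K,R,t=cam(d);print(n,K[0,0],-R.T@t,R[2])
    for th in['tub_red','tub_yellow','tub_green','tub_blue','tray_red','tray_yellow','tray_green','tray_blue','scale','cup']:
        print(th,[(round(x['p'],2),[int(v) for v in x['extent']]) for x in bot.look_for(n,th)])
E
```

```text
{'time_s': 0.0, 'q': array([-1.16761264e+00,  4.80846853e-01,  1.59683478e+00,  4.24259785e-06,
        1.06510326e+00, -4.65975822e-02]), 'joint_vel': array([-5.48286764e-05, -2.80470935e-04,  1.45089955e-03, -1.40955650e-03,
        2.38592656e-03, -5.26146003e-04]), 'tau': array([ 2.30908750e-03, -9.50653911e+01, -4.30185771e+01, -1.36270633e-04,
        1.22516358e-02,  1.86800054e-05]), 'position': array([ 0.28247077, -0.58498962,  0.23867721]), 'tcp_rot': array([-0.15726883, -0.68922735, -0.15809897,  0.68937428]), 'ft_force': array([ 0.09145342, -0.25913476,  0.1332946 ]), 'wrist_torque': array([ 0.00857628, -0.02646673, -0.0382233 ]), 'gripper_width': 0.08582762568044391} 0.008
top 499.47786867756014 [0.22257932 0.06993934 1.61724715] [ 0.13978704  0.00915149 -0.9901393 ]
tub_red [(0.78, [407, 155, 20, 20])]
tub_yellow [(0.62, [402, 151, 22, 33])]
tub_green [(0.76, [394, 150, 24, 40])]
tub_blue [(0.54, [391, 150, 28, 44])]
tray_red [(0.64, [200, 188, 33, 55])]
tray_yellow [(0.96, [218, 134, 34, 50])]
tray_green [(0.81, [270, 124, 37, 51]), (0.56, [195, 261, 35, 56])]
tray_blue [(0.64, [265, 184, 34, 47])]
scale [(0.55, [366, 143, 72, 83])]
cup [(0.72, [158, 189, 25, 22])]
side 469.15673953690185 [0.36483835 1.05108064 0.83937279] [ 0.02732281 -0.81535778 -0.57831233]
tub_red [(0.6, [232, 117, 15, 16])]
tub_yellow [(0.73, [227, 127, 28, 21])]
tub_green [(0.88, [226, 137, 33, 21])]
tub_blue [(0.94, [223, 153, 39, 19])]
tray_red [(0.62, [232, 300, 69, 33]), (0.38, [155, 280, 75, 39])]
tray_yellow [(0.64, [156, 280, 74, 40])]
tray_green [(0.94, [336, 307, 71, 38]), (0.59, [163, 237, 56, 29])]
tray_blue [(0.56, [232, 241, 57, 33])]
scale [(0.8, [211, 152, 76, 49])]
cup [(0.94, [225, 331, 36, 47])]
```

Run:
```python
import cv2
a=cv2.imread('pics/top0.png');cv2.imwrite('pics/top0c.png',cv2.resize(a[90:340,140:460],None,fx=2.4,fy=2.4,interpolation=2))
a=cv2.imread('pics/side0.png');cv2.imwrite('pics/side0c.png',cv2.resize(a[90:390,120:440],None,fx=2,fy=2,interpolation=2))
```

```text
(no output)
```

View pics/top0.png

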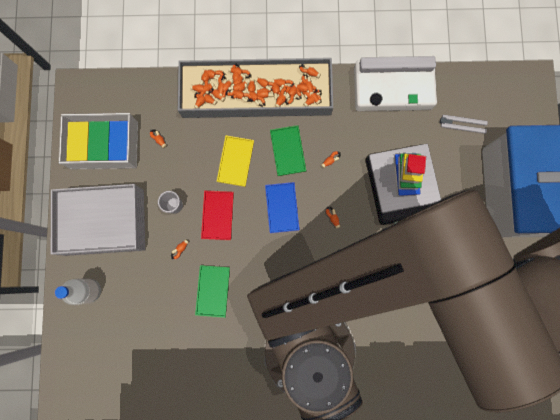

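View pics/top0c.png

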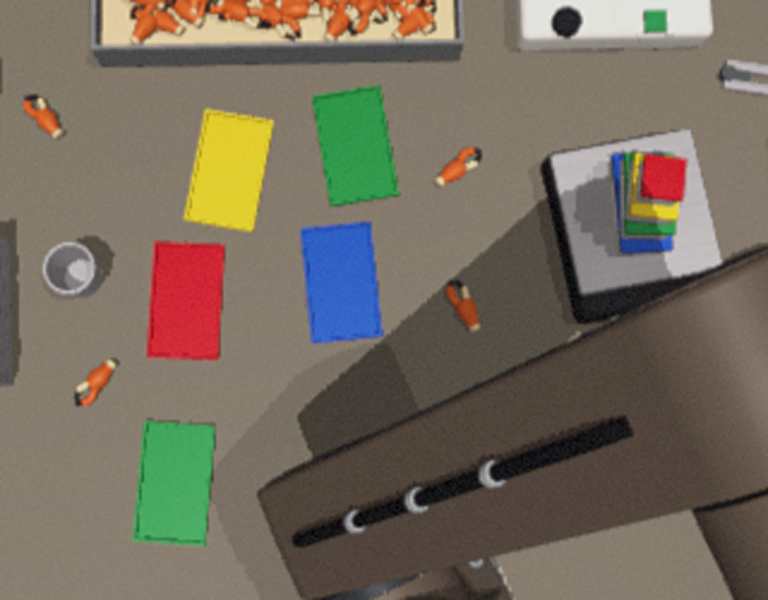

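View pics/side0c.png

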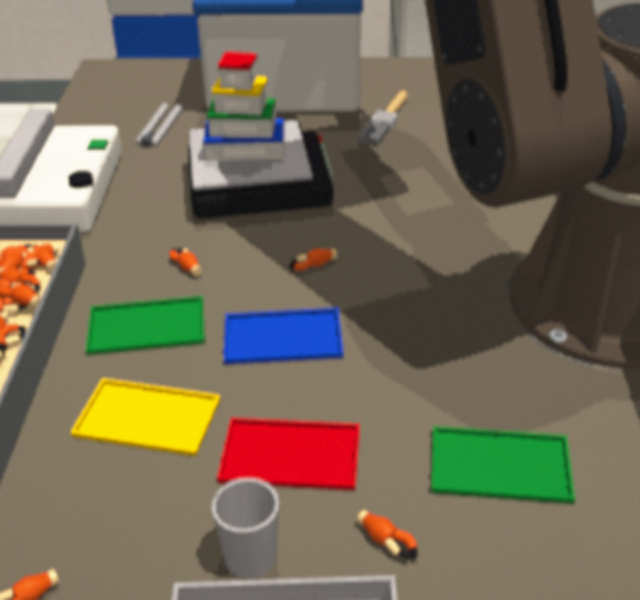

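The top view shows two green trays, at about (288,150) and (213,290). The scale stack is at (411,175) and the cup at (169,202). Next I'll measure positions by colour segmentation.

```bash
cat >> h.py <<'E'
H={'red':[(0,6),(172,180)],'yellow':[(22,33)],'green':[(55,75)],'blue':[(105,122)]}
def blobs(d,col,roi=None,amin=60):
    h=cv2.cvtColor(d['image'],cv2.COLOR_RGB2HSV); m=np.zeros(h.shape[:2],np.uint8)
    for a,b in H[col]: m|=cv2.inRange(h,(a,150,60),(b,255,255))
    if roi: mm=np.zeros_like(m); x0,y0,x1,y1=roi; mm[y0:y1,x0:x1]=255; m&=mm
    cs,_=cv2.findContours(m,cv2.RETR_EXTERNAL,cv2.CHAIN_APPROX_NONE)
    return [c[:,0,:].astype(float) for c in cs if cv2.contourArea(c)>amin]
def rect(d,c,z):
    P=np.array([back(d,p,z)[:2] for p in c]); (cx,cy),(w,h),a=cv2.minAreaRect((P*1000).astype(np.float32))
    if w<h: w,h=h,w; a+=90
    a=(a+90)%180-90
    return np.round([cx/1000,cy/1000],4),np.round([w,h],1),round(a,1)
E
python3 - <<'E'
from h import *
for n in('top','side'):
    d=bot.get_image(n)
    for col in H:
        for c in blobs(d,col):
            m=c.mean(0).astype(int)
            print(n,col,m,rect(d,c,.009))
    for z in(0,.085): 
        if n=='top': print('cup',z,back(d,(169.5,202),z))
    print('base',proj(d,[[0,0,0],[.28,-.58,.24]]))
E
```

```text
top red [216 215] (array([0.4361, 0.2911]), array([157.5,  96.3]), -3.5)
top red [415 163] (array([ 0.5959, -0.3622]), array([60.3, 56.9]), -7.7)
top yellow [408 170] (array([ 0.5828, -0.3514]), array([86.2, 64.8]), -7.6)
top yellow [235 160] (array([0.6167, 0.2324]), array([159.5,  97.1]), -10.7)
top yellow [ 77 140] (array([0.692 , 0.7586]), array([131.1,  69.7]), -0.0)
top green [208 285] (array([0.1939, 0.3055]), array([148.9,  91.6]), -5.0)
top green [287 150] (array([0.6479, 0.0584]), array([155.2,  93.2]), 8.8)
top green [ 98 140] (array([0.6923, 0.6892]), array([127.7,  65.5]), -0.2)
top blue [ 61 291] (array([0.1953, 0.7892]), array([39.1, 31.5]), 89.2)
top blue [409 191] (array([ 0.5025, -0.3353]), array([67.3, 17.7]), -85.1)
top blue [281 207] (array([0.4583, 0.0804]), array([156.1,  94.1]), 5.1)
top blue [535 176] (array([ 0.5421, -0.7517]), array([355.5, 173.8]), -0.9)
top blue [117 140] (array([0.6922, 0.6241]), array([131.4,  56.8]), 1.7)
cup 0 [0.48223709 0.44898617 0.        ]
cup 0.085 [0.46858988 0.42906405 0.085     ]
base [[309.44803471 351.38720582]
 [523.44481132 255.61542759]]
side red [264 316] (array([0.4391, 0.2955]), array([158.8, 102.5]), -3.5)
side red [238 119] (array([ 0.612 , -0.8081]), array([84. , 72.2]), 82.9)
side yellow [193 297] (array([0.619 , 0.2362]), array([162.6, 104.5]), -10.9)
side yellow [239 133] (array([ 0.5942, -0.685 ]), array([105.9,  83.2]), -0.9)
side green [370 322] (array([0.196 , 0.3109]), array([155.8,  97.2]), -5.1)
side green [192 252] (array([0.6503, 0.0639]), array([154.4,  97.2]), 8.5)
side blue [120 415] (array([0.7013, 0.5495]), array([135.1,  14.4]), 0.6)
side blue [260 257] (array([0.4607, 0.0864]), array([155.9,  99.9]), 5.0)
side blue [239  90] (array([ 0.6353, -1.1477]), array([643.1, 572.2]), 88.2)
base [[424.78295822 239.72259446]
 [319.7860354   85.52020327]]
```

Candidates for the green tray are the pixel (287,150) tray at world (0.648, 0.058) and the pixel (213,290) tray at about (0.19, 0.305). The colour blocks in the box at (98,140) don't count. Robot's right is −y, so I'm taking (0.648, 0.058). The other one is also out of reach.

```bash
cat >> h.py <<'E'
from scipy.spatial.transform import Rotation as Ro
def rot(): q=bot.observe()['tcp_rot']; return Ro.from_quat([q[1],q[2],q[3],q[0]]).as_matrix()
def go(x,y,z,yaw=None):
    "yaw: world angle(deg) of tub LENGTH axis; jaws (tool y) perpendicular"
    s=bot.observe(); R=rot(); d=R.T@(np.array([x,y,z])-s['position'])*100
    yj=np.degrees(np.arctan2(R[1,1],R[0,1])); sp=None
    if yaw is not None:
        w=(yaw+90-yj+90)%180-90; sp=-w  # tool x down: positive spin about x = negative about world z
        sp=round(sp,2)
    print('shift cm',np.round(d,2),'spin',sp,'| now',np.round(s['position'],4),'jaw',round(yj,1),'tilt',np.round(R[:,0],4),'q6',round(s['q'][5],2))
E
python3 - <<'E'
from h import *
go(.57,-.34,.3,-8)
print(rot())
R={'top':(380,140,435,205),'side':(215,110,270,180)}
for n in R:
    d=bot.get_image(n)
    for i,col in enumerate(['red','yellow','green','blue']):
        for c in blobs(d,col,R[n],15): print(n,col,rect(d,c,.24-.042*i), c.min(0),c.max(0))
    a=d['image'][:,:,::-1]; x0,y0,x1,y1=R[n]; cv2.imwrite(f'pics/stack_{n}.png',cv2.resize(a[y0-10:y1+30,x0-10:x1+10],None,fx=6,fy=6,interpolation=0))
E
```

```text
shift cm [ -6.07  -9.6  -36.54] spin 33.77 | now [ 0.2826 -0.5853  0.2393] jaw -64.2 tilt [-0.  0. -1.] q6 -0.05
[[-4.37071674e-06  4.34807527e-01 -9.00523412e-01]
 [ 2.02199828e-05 -9.00523411e-01 -4.34807527e-01]
 [-1.00000000e+00 -2.01089884e-05 -4.85586796e-06]]
top red (array([ 0.5423, -0.3001]), array([51.7, 48.7]), -7.7) [407. 154.] [425. 173.]
top yellow (array([ 0.5404, -0.3018]), array([76.4, 57. ]), -7.6) [402. 154.] [422. 181.]
top green (array([ 0.497 , -0.3035]), array([56.5, 12.1]), 89.1) [401. 183.] [420. 187.]
top blue (array([ 0.4844, -0.3089]), array([63. , 16.2]), -85.1) [399. 188.] [419. 194.]
top blue (array([ 0.5667, -0.273 ]), array([71.6, 12.2]), -7.7) [395. 154.] [399. 177.]
side red (array([ 0.5433, -0.2907]), array([60.3, 52.1]), 82.9) [229. 116.] [247. 124.]
side yellow (array([ 0.542 , -0.2898]), array([81.9, 64.2]), -0.8) [226. 128.] [253. 137.]
side green (array([ 0.4989, -0.293 ]), array([56.4, 11.4]), 83.8) [251. 140.] [256. 148.]
side blue (array([ 0.488 , -0.3047]), array([68.4, 16. ]), 89.4) [255. 149.] [261. 159.]
side blue (array([ 0.6676, -0.6291]), array([77.5, 15.2]), -82.0) [215. 110.] [219. 118.]
```

View pics/stack_top.png

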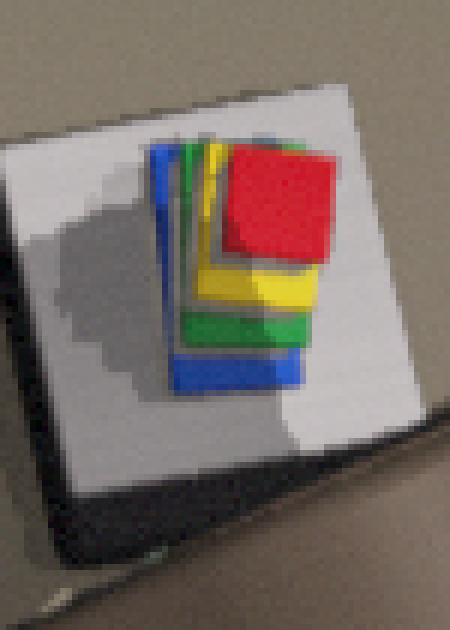

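View pics/stack_side.png

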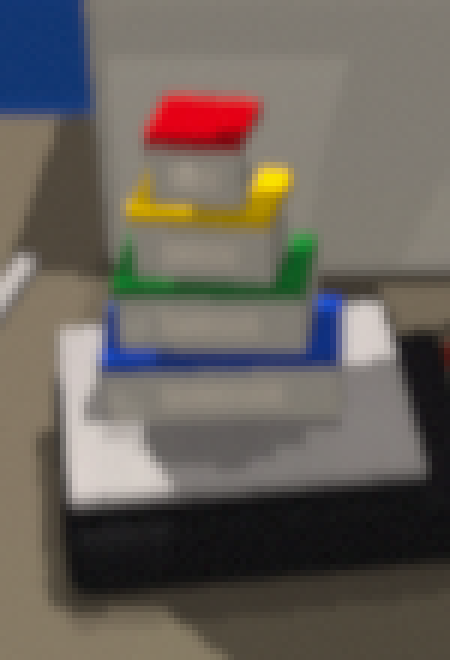

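The red tub measures 51.7 × 48.7 mm (given: 52 × 50), so the height assumption holds. Its centre is about (0.5425, −0.298).

```bash
python3 -c "
from h import *
go(.5425,-.298,.32,-7.7)"
```

```text
shift cm [ -8.07 -14.58 -35.9 ] spin 33.47 | now [ 0.2826 -0.5853  0.2393] jaw -64.2 tilt [-0.  0. -1.] q6 -0.05
```

Call:
servo_tool --pt "-3 0 0 0" --pt "-6 -0.5 -1.5 3" --pt "-8 -2 -5 9" --pt "-8 -3.5 -8.5 15" --pt "-8 -5 -12 21" --pt "-8 -6.5 -15.5 27" --pt "-8 -8 -19 33.5" --pt "-8 -9.3 -22.5 33.5" --claw 0 --force 40

```text
time_s: 1.97
position: [0.4456, -0.402, 0.3195]
tcp_rot: [-0.05, 0.705, -0.051, -0.705]
ft_force: [0.9, -0.8, -0.1]
gripper_width: 0.0855
```

```bash
python3 -c "
from h import *
go(.5425,-.298,.32,-7.7)"
```

```text
shift cm [ -0.04 -11.68  -8.11] spin -0.5 | now [ 0.4456 -0.402   0.3195] jaw -98.2 tilt [ 2.e-04 -1.e-04 -1.e+00] q6 0.93
```

Call:
servo_tool --pt "0 -2.5 -1.7 -0.5" --pt "0 -6 -4.2 -0.5" --pt "0 -9 -6.3 -0.5" --pt "0 -11 -7.6 -0.5" --pt "0 -11.7 -8.1 -0.5" --pt "0 -11.7 -8.1 -0.5" --pt "0 -11.7 -8.1 -0.5"

```text
time_s: 2.55
position: [0.5406, -0.2988, 0.3192]
tcp_rot: [0.044, -0.706, 0.044, 0.706]
ft_force: [0.4, -0.9, 0.5]
gripper_width: 0.0855
```

```bash
python3 -c "
from h import *
go(.5425,-.298,.218,-7.7)
d=snap('side','s1');a=d['image'][:,:,::-1];cv2.imwrite('pics/s1c.png',cv2.resize(a[40:220,150:330],None,fx=3,fy=3))
d=snap('top','t1')
"
```

```text
shift cm [10.12 -0.11 -0.18] spin 0.53 | now [ 0.5406 -0.2988  0.3192] jaw -97.2 tilt [-4.e-04 -2.e-04 -1.e+00] q6 1.14
```

View pics/s1c.png

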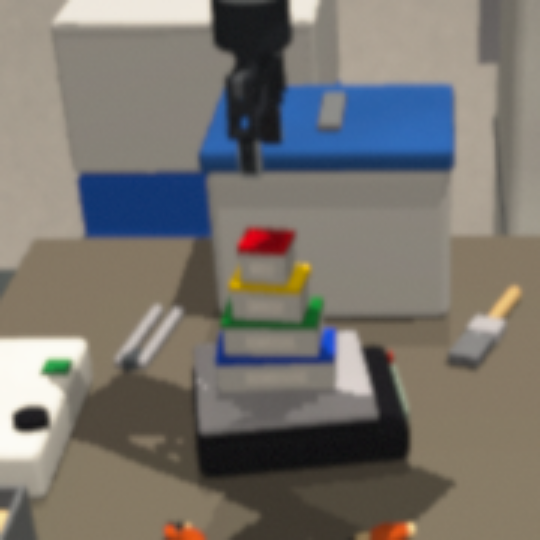

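```bash
python3 -c "
from h import *
d=snap('side','s1')
for z in(.19,.219,.24,.31,.34,.38): print(z,proj(d,[.5425,-.298,z]), (proj(d,[.5425,-.298,z])-[150,40])*3)
for z in(.31,.34): print(proj(d,[.56,-.26,z]),(proj(d,[.54,-.25,z])-[150,40])*3)
"
```

```text
0.19 [[239.76319935 133.6040569 ]] [[269.28959805 280.81217069]]
0.219 [[239.10279118 125.11207759]] [[267.30837353 255.33623276]]
0.24 [[238.61503747 118.84020738]] [[265.84511242 236.52062214]]
0.31 [[236.92855138  97.15421747]] [[260.78565415 171.46265241]]
0.34 [[236.17577858  87.47455069]] [[258.52733575 142.42365206]]
0.38 [[235.14243425  74.18710359]] [[255.42730276 102.56131078]]
[[229.68173053 102.07629585]] [[258.31757658 190.01812986]]
[[228.81987648  92.24265382]] [[255.96227385 160.37624506]]
```

View pics/t1.png

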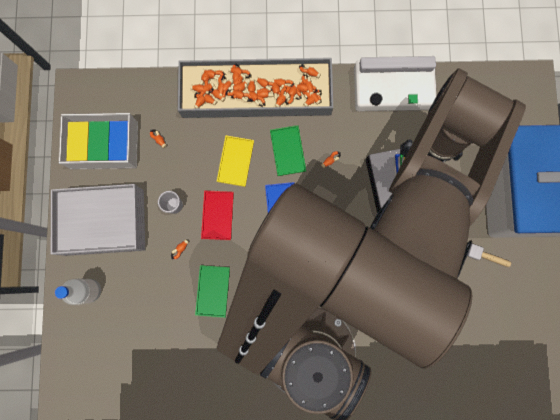

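The near fingertip is where the model predicts, allowing for jaw yaw. I'm descending now.

Call:
servo_tool --pt "1 -0.1 -0.2 0.5" --pt "3 -0.1 -0.2 0.5" --pt "5.5 -0.1 -0.2 0.5" --pt "7.5 -0.1 -0.2 0.5" --pt "9 -0.1 -0.2 0.5" --pt "9.8 -0.1 -0.2 0.5" --pt "10.1 -0.1 -0.2 0.5" --pt "10.1 -0.1 -0.2 0.5"

```text
time_s: 3.37
position: [0.5425, -0.2982, 0.2177]
tcp_rot: [0.048, -0.705, 0.048, 0.706]
ft_force: [-0.1, -0.3, 0.2]
gripper_width: 0.0854
```

```bash
python3 -c "
from h import *
go(.5425,-.298,.218,-7.7)
d=snap('side','s2');a=d['image'][:,:,::-1];cv2.imwrite('pics/s2c.png',cv2.resize(a[40:200,180:300],None,fx=4,fy=4)[:600])
"
```

```text
shift cm [-0.03 -0.02  0.01] spin -0.07 | now [ 0.5425 -0.2982  0.2177] jaw -97.8 tilt [-8.e-04  4.e-04 -1.e+00] q6 1.15
```

View pics/s2c.png

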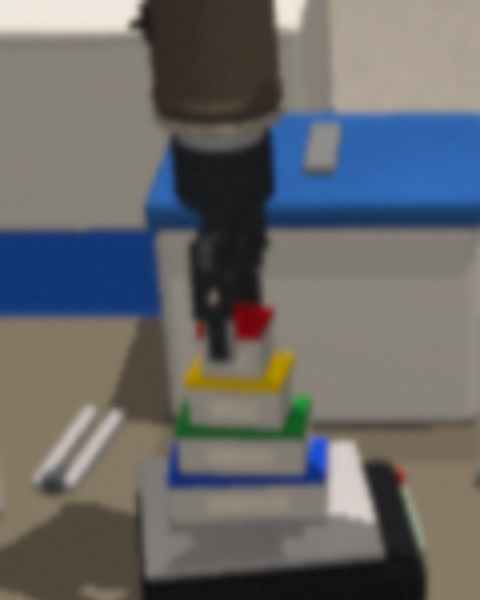

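```bash
python3 -c "
from h import *
d=snap('side','s3')
for r in (.025,.043,.055):
  for z in(.205,.215): 
    p=proj(d,[.5425+.1349*r,-.298+.991*r,z])[0]; print(r,z,p,(p-[180,40])*4)
B=[[sx*.026,sy*.025] for sx,sy in((1,1),(1,-1),(-1,-1),(-1,1))]
a=d['image'][:,:,::-1].copy();a=cv2.resize(a[90:160,200:290],None,fx=8,fy=8,interpolation=0)
for x,y,yaw,c in((.5425,-.298,-7.7,(0,255,255)),(.5425,-.294,0,(255,0,255))):
  t=np.radians(yaw);R=np.array([[np.cos(t),-np.sin(t)],[np.sin(t),np.cos(t)]])
  for z in(.198,.24):
    P=np.c_[(np.array(B)@R.T)+[x,y],np.full(4,z)]; q=((proj(d,P)+.5-[200,90])*8).astype(np.int32); cv2.polylines(a,[q],True,c,1)
cv2.imwrite('pics/s3c.png',a)
"
```

```text
0.025 0.205 [237.55437172 132.70995872] [230.21748686 370.83983487]
0.025 0.215 [237.31500677 129.74207246] [229.26002707 358.96828983]
0.043 0.205 [236.1762201  135.27153948] [224.70488039 381.08615793]
0.043 0.215 [235.92886571 132.28398266] [223.71546285 369.13593064]
0.055 0.205 [235.24192141 137.00812747] [220.96768563 388.0325099 ]
0.055 0.215 [234.98908715 134.00735179] [219.95634862 376.02940717]
```

View pics/s3c.png

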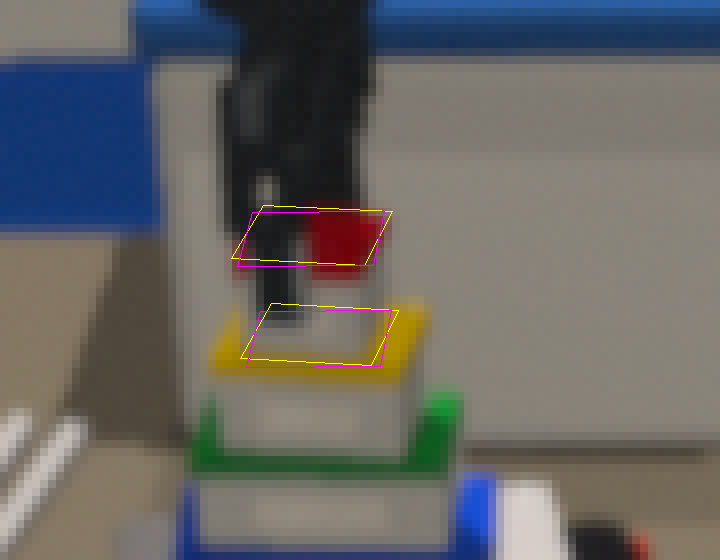

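The model outline for the red tub (yaw −7.7) matches the picture, and the finger column matches too. I'm closing the gripper.

Call:
servo_tool --pt "0 0 0 0" --pt "0 0 0 0" --pt "0 0 0 0" --pt "0 0 0 0" --pt "0 0 0 0" --pt "0 0 0 0" --pt "0 0 0 0" --pt "0 0 0 0" --claw 255 --force 40

```text
time_s: 4.13
position: [0.5433, -0.2982, 0.2192]
tcp_rot: [-0.047, 0.706, -0.048, -0.705]
ft_force: [-0.8, -0.5, 5.9]
gripper_width: 0.0494
```

Call:
servo_tool --pt "-0.2 0 0 0" --pt "-0.6 0 0 0" --pt "-1.2 0 0 0" --pt "-2 0 0 0" --pt "-3 0 0 0" --pt "-4 0 0 0" --pt "-4.8 0 0 0" --pt "-5 0 0 0"

```text
time_s: 4.8
position: [0.5436, -0.2984, 0.2705]
tcp_rot: [-0.047, 0.706, -0.048, -0.705]
ft_force: [-0.1, 0.1, -0.8]
gripper_width: 0.0496
```

```bash
python3 -c "
from h import *
go(.4375,.2915,.28,-3.5);print(bot.observe()['gripper_width'],bot.observe()['ft_force'])
d=snap('side','s4');a=d['image'][:,:,::-1];cv2.imwrite('pics/s4c.png',cv2.resize(a[40:200,180:300],None,fx=4,fy=4)[:600])
"
```

```text
shift cm [ -1.06 -57.02  18.45] spin -4.23 | now [ 0.5436 -0.2984  0.2705] jaw -97.7 tilt [ 0.0023 -0.0013 -1.    ] q6 1.15
0.04962796110209495 [-0.09112201  0.11728116 -0.78293511]
```

View pics/s4c.png

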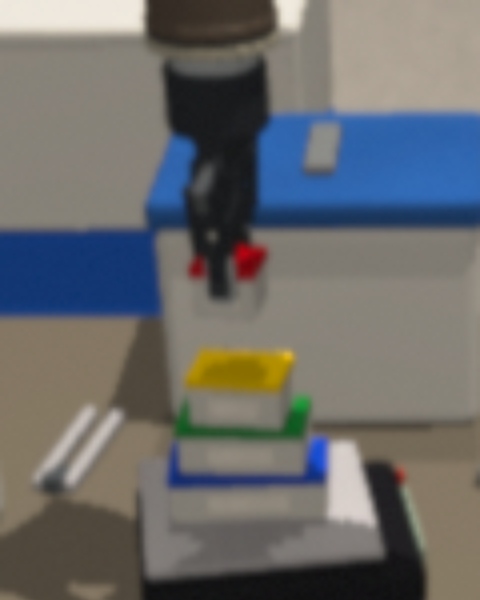

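Call:
servo_tool --pt "-0.3 -0.5 0.2 0" --pt "-0.6 -1.5 0.5 0" --pt "-1 -3 1 -0.5" --pt "-1 -5 1.6 -1" --pt "-1 -7.5 2.4 -1.5" --pt "-1 -10.5 3.4 -2" --pt "-1 -13.5 4.4 -3" --pt "-1 -16.5 5.3 -4.2"

```text
time_s: 5.52
position: [0.5111, -0.1248, 0.2783]
tcp_rot: [0.022, -0.707, 0.021, 0.707]
ft_force: [1.4, 1.3, -1.4]
gripper_width: 0.0492
```

```bash
python3 -c "
from h import *
go(.4375,.2915,.28,-3.5);print(bot.observe()['gripper_width'],bot.observe()['ft_force'])"
```

```text
shift cm [ -0.15 -41.1    9.86] spin 0.04 | now [ 0.5111 -0.1248  0.2783] jaw -93.5 tilt [-6.e-04  5.e-04 -1.e+00] q6 1.33
0.049228643639797474 [ 1.41636181  1.27690591 -1.40266665]
```

Call:
servo_tool --pt "0 -2.5 0.6 0" --pt "0 -5.5 1.3 0" --pt "0 -8.5 2 0" --pt "0 -11.5 2.8 0" --pt "0 -14.5 3.5 0" --pt "0 -17.5 4.2 0" --pt "0 -20.5 4.9 0" --pt "0 -23.5 5.6 0"

```text
time_s: 6.18
position: [0.4694, 0.1129, 0.2784]
tcp_rot: [0.021, -0.707, 0.021, 0.707]
ft_force: [0.4, 0.1, -0.6]
gripper_width: 0.0495
```

```bash
python3 -c "
from h import *
go(.4375,.2915,.10,-3.5);print(bot.observe()['gripper_width'],bot.observe()['ft_force'])"
```

```text
shift cm [ 17.85 -17.63   4.26] spin 0.03 | now [0.4694 0.1129 0.2784] jaw -93.5 tilt [-3.e-04  2.e-04 -1.e+00] q6 1.8
0.0494606129365825 [ 0.41056725  0.09537837 -0.5535865 ]
```

Call:
servo_tool --pt "0.5 -3 0.7 0" --pt "1.5 -6 1.4 0" --pt "3 -9 2.2 0" --pt "5 -12 2.9 0" --pt "7.5 -14.5 3.5 0" --pt "10 -16.3 3.9 0" --pt "12.5 -17.3 4.2 0" --pt "14.5 -17.6 4.3 0"

```text
time_s: 6.85
position: [0.4367, 0.2909, 0.1319]
tcp_rot: [0.021, -0.706, 0.021, 0.707]
ft_force: [0.8, -0.2, -0.9]
gripper_width: 0.0494
```

Call:
servo_tool --pt "1.5 0 0 0" --pt "2.5 0 0 0" --pt "3.1 0 0 0" --pt "3.3 0 0 0" --pt "3.3 0 0 0" --pt "3.3 0 0 0"

```text
time_s: 7.35
position: [0.4394, 0.2891, 0.1011]
tcp_rot: [-0.022, 0.707, -0.022, -0.706]
ft_force: [0.8, 0.3, -0.4]
gripper_width: 0.0495
```

```bash
python3 -c "
from h import *
go(.4375,.2915,.10,-3.5);print(bot.observe()['gripper_width'],bot.observe()['ft_force'])
d=snap('side','s5');a=d['image'][:,:,::-1];cv2.imwrite('pics/s5c.png',cv2.resize(a[220:370,180:340],None,fx=4,fy=4)[:600])
d=snap('top','t5');a=d['image'][:,:,::-1];cv2.imwrite('pics/t5c.png',cv2.resize(a[150:300,140:340],None,fx=4,fy=4)[:600])
"
```

```text
shift cm [ 0.11 -0.23  0.2 ] spin -0.04 | now [0.4394 0.2891 0.1011] jaw -93.5 tilt [ 8.e-04  5.e-04 -1.e+00] q6 2.16
0.04953834806994753 [ 0.77537347  0.28614801 -0.44874375]
```

View pics/s5c.png

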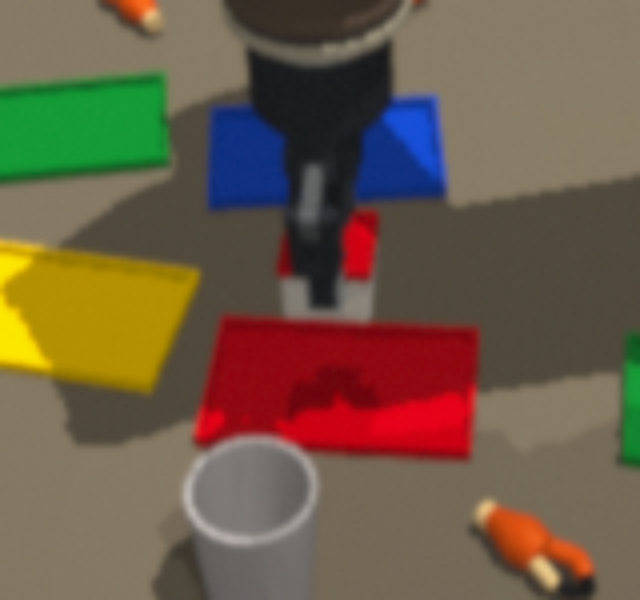

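View pics/t5c.png

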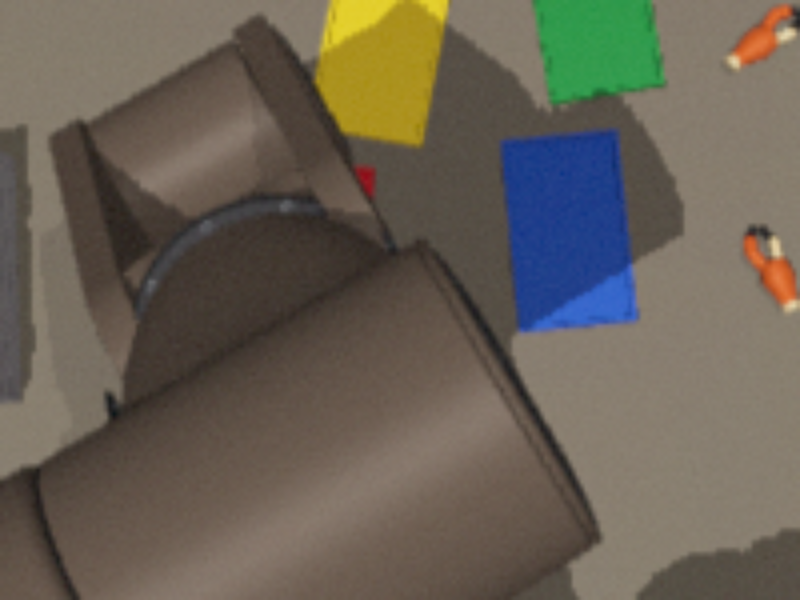

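```bash
cat >> h.py <<'E'
def overlay(d,boxes,crop,f,fn):
    x0,y0,x1,y1=crop; a=cv2.resize(d['image'][y0:y1,x0:x1,::-1],None,fx=f,fy=f,interpolation=0).copy()
    for x,y,z,L,W,h,yaw,c in boxes:
        t=np.radians(yaw);R=np.array([[np.cos(t),-np.sin(t)],[np.sin(t),np.cos(t)]])
        B=np.array([[1,1],[1,-1],[-1,-1],[-1,1]])*[L/2,W/2]
        for zz in(z,z+h):
            P=np.c_[B@R.T+[x,y],np.full(4,zz)]; q=((proj(d,P)+.5-[x0,y0])*f).astype(np.int32); cv2.polylines(a,[q],True,c,1)
    cv2.imwrite(f'pics/{fn}.png',a)
E
python3 -c "
from h import *
d=bot.get_image('side')
overlay(d,[(.4394,.2891,.08,.052,.05,.042,-3.5,(255,255,0)),(.4375,.2915,0,.158,.096,.009,-3.5,(0,255,0))],(215,260,305,350),6,'s6')"
```

```text
(no output)
```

View pics/s6.png

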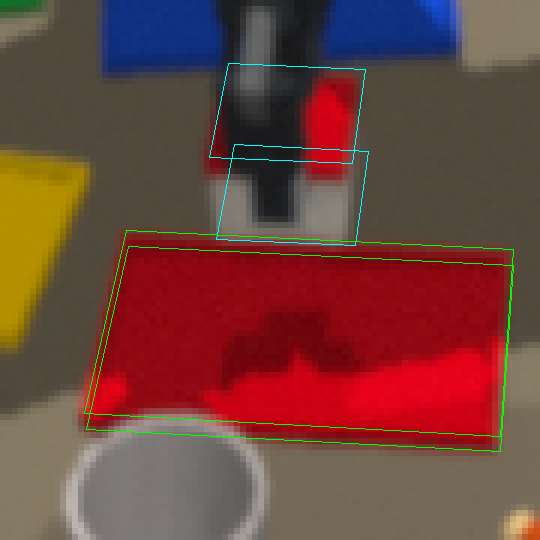

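Call:
servo_tool --pt "0.5 -0.2 0.2 0" --pt "1.5 -0.2 0.2 0" --pt "3 -0.2 0.2 0" --pt "4.5 -0.2 0.2 0" --pt "5.7 -0.2 0.2 0" --pt "6.5 -0.2 0.2 0" --pt "6.9 -0.2 0.2 0" --pt "7.1 -0.2 0.2 0"

```text
time_s: 8.17
position: [0.4368, 0.2909, 0.0285]
tcp_rot: [0.022, -0.706, 0.022, 0.707]
ft_force: [-1.0, 0.0, -2.0]
gripper_width: 0.05
```

Call:
servo_tool --pt "0.1 0 0 0" --pt "0.2 0 0 0" --pt "0.3 0 0 0" --pt "0.4 0 0 0" --pt "0.4 0 0 0"

```text
time_s: 8.58
position: [0.4373, 0.2912, 0.0255]
tcp_rot: [-0.022, 0.707, -0.022, -0.707]
ft_force: [0.3, -0.1, -1.7]
gripper_width: 0.0496
```

```bash
python3 -c "
from h import *
go(.4375,.2915,.024,-3.5);print(bot.observe()['ft_force'])
d=bot.get_image('side')
overlay(d,[(.4375,.2915,.003,.052,.05,.042,-3.5,(255,255,0)),(.4375,.2915,0,.158,.096,.009,-3.5,(0,255,0))],(215,260,305,350),6,'s7')"
```

```text
shift cm [ 0.15 -0.03 -0.02] spin -0.03 | now [0.4373 0.2912 0.0255] jaw -93.5 tilt [ 4.e-04  3.e-04 -1.e+00] q6 2.16
[ 0.3390293  -0.10753103 -1.68017605]
```

View pics/s7.png

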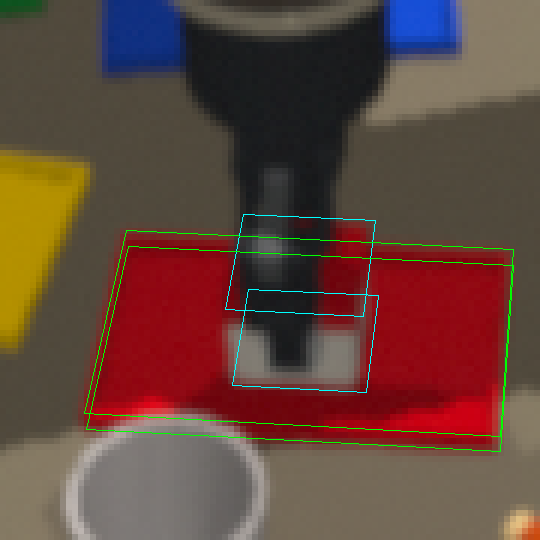

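Nearly down, so I'm lowering until there's contact.

Call:
servo_tool --pt "0.1 0 0 0" --pt "0.15 0 0 0" --pt "0.2 0 0 0" --pt "0.2 0 0 0"

```text
time_s: 8.97
position: [0.4373, 0.2912, 0.0241]
tcp_rot: [-0.022, 0.707, -0.022, -0.707]
ft_force: [-3.8, -0.7, 20.4]
gripper_width: 0.0493
```

Contact is made at the expected height, so I'm releasing.

Call:
servo_tool --pt "-0.1 0 0 0" --pt "-0.1 0 0 0" --pt "-0.1 0 0 0" --pt "-0.1 0 0 0" --pt "-0.1 0 0 0" --pt "-0.1 0 0 0" --pt "-0.1 0 0 0" --claw 0

```text
time_s: 9.55
position: [0.4372, 0.2911, 0.0242]
tcp_rot: [0.022, -0.707, 0.022, 0.707]
ft_force: [-0.1, -0.2, 0.4]
gripper_width: 0.0853
```

Call:
servo_tool --pt "-0.5 0 0 0" --pt "-2 0 0 0" --pt "-4 0 0 0" --pt "-6.5 0 0 0" --pt "-9.5 0 0 0" --pt "-12.5 0 0 0" --pt "-15.5 0 0 0" --pt "-18.5 0 0 0"

```text
time_s: 10.22
position: [0.4368, 0.2909, 0.2112]
tcp_rot: [-0.022, 0.707, -0.022, -0.707]
ft_force: [0.4, 0.9, -0.9]
gripper_width: 0.0856
```

```bash
python3 -c "
from h import *
print(bot.observe()['gripper_width'])
d=bot.get_image('side')
overlay(d,[(.4375,.2915,.003,.052,.05,.042,-3.5,(255,255,0)),(.4375,.2915,0,.158,.096,.009,-3.5,(0,255,0))],(215,260,305,350),6,'s8')
for c in blobs(d,'yellow',(215,110,270,180),15): print(rect(d,c,.198))
snap('side','s8f');t=snap('top','t8')
for c in blobs(t,'yellow',(380,140,435,205),15): print(rect(t,c,.198))
go(.541,-.3,.3,-7.6)
"
```

```text
0.08561174230775973
(array([ 0.5777, -0.2861]), array([43.1, 12.5]), -83.5)
(array([ 0.5413, -0.3019]), array([78.5, 57.2]), -7.8)
shift cm [ -8.91  58.41 -13.93] spin 4.07 | now [0.4383 0.2918 0.2119] jaw -93.5 tilt [ 0.004   0.0024 -1.    ] q6 2.16
```

View pics/s8.png

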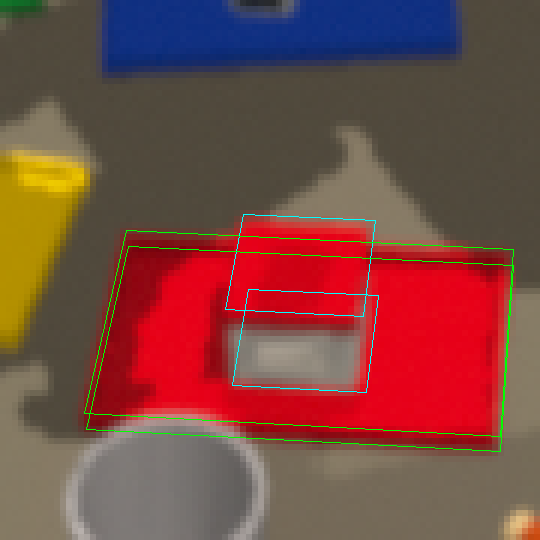

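View pics/t8.png

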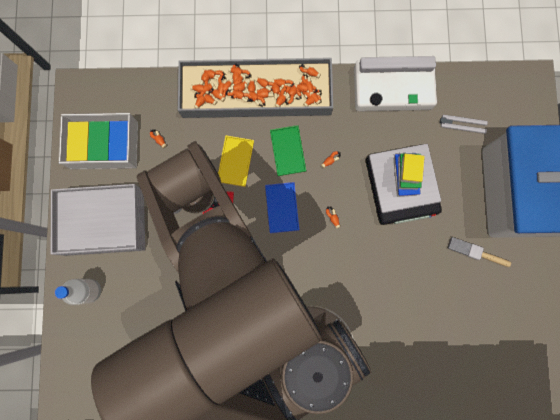

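Red is standing upright and centred in the red tray. The yellow tub shows clearly in the top view: (0.541, −0.301), yaw −7.8, 78.5 × 57 mm. Heading back to the stack.

Call:
servo_tool --pt "-1.5 0.5 -0.1 0" --pt "-3 1.8 -0.4 0.5" --pt "-4.5 4 -1 1" --pt "-6 7 -1.7 2" --pt "-7 10.5 -2.5 3" --pt "-7 14 -3.3 4" --pt "-7 17.5 -4.2 4.2" --pt "-7 21 -5 4.2"

```text
time_s: 11.03
position: [0.4737, 0.0767, 0.2787]
tcp_rot: [0.048, -0.705, 0.048, 0.706]
ft_force: [0.8, 0.2, -0.4]
gripper_width: 0.0855
```

```bash
python3 -c "
from h import *
go(.541,-.3005,.285,-7.8)"
```

```text
shift cm [ -0.64  36.48 -11.74] spin 0.07 | now [0.4737 0.0767 0.2787] jaw -97.7 tilt [-1.e-03 -1.e-04 -1.e+00] q6 1.8
```

Call:
servo_tool --pt "-0.2 3.5 -1.1 0" --pt "-0.5 7 -2.2 0" --pt "-0.6 10.5 -3.4 0" --pt "-0.6 14 -4.5 0" --pt "-0.6 17.5 -5.6 0" --pt "-0.6 21 -6.7 0" --pt "-0.6 24.5 -7.9 0" --pt "-0.6 28 -9 0"

```text
time_s: 11.7
position: [0.5252, -0.2129, 0.2842]
tcp_rot: [0.048, -0.705, 0.047, 0.706]
ft_force: [-0.1, 0.7, 0.1]
gripper_width: 0.0856
```

Call:
servo_tool --pt "0 3 -1 0" --pt "0 5.5 -1.8 0" --pt "0 7.3 -2.3 0" --pt "0 8.2 -2.6 0" --pt "0 8.5 -2.7 0" --pt "0 8.5 -2.7 0" --pt "0 8.5 -2.7 0"

```text
time_s: 12.28
position: [0.5408, -0.2977, 0.2851]
tcp_rot: [0.048, -0.705, 0.047, 0.706]
ft_force: [-0.3, 1.2, -0.3]
gripper_width: 0.0854
```

```bash
python3 -c "
from h import *
go(.541,-.3005,.176,-7.8)"
```

```text
shift cm [10.91  0.28 -0.06] spin 0.1 | now [ 0.5408 -0.2977  0.2851] jaw -97.7 tilt [-6.e-04  7.e-04 -1.e+00] q6 1.15
```

Call:
servo_tool --pt "1 0.2 0 0" --pt "3 0.2 0 0" --pt "5.5 0.2 0 0" --pt "8 0.2 0 0" --pt "9.7 0.2 0 0" --pt "10.6 0.2 0 0" --pt "10.9 0.2 0 0" --pt "10.9 0.2 0 0"

```text
time_s: 12.95
position: [0.5406, -0.3004, 0.1759]
tcp_rot: [0.048, -0.705, 0.047, 0.706]
ft_force: [-1.3, -0.6, 0.4]
gripper_width: 0.0852
```

```bash
python3 -c "
from h import *
go(.541,-.3005,.176,-7.8)
d=bot.get_image('side')
overlay(d,[(.541,-.3005,.156,.078,.058,.042,-7.8,(255,255,0))],(200,90,290,170),7,'s9')"
```

```text
shift cm [-0.01  0.01 -0.04] spin 0.11 | now [ 0.5406 -0.3004  0.1759] jaw -97.7 tilt [-7.e-04  5.e-04 -1.e+00] q6 1.15
```

View pics/s9.png

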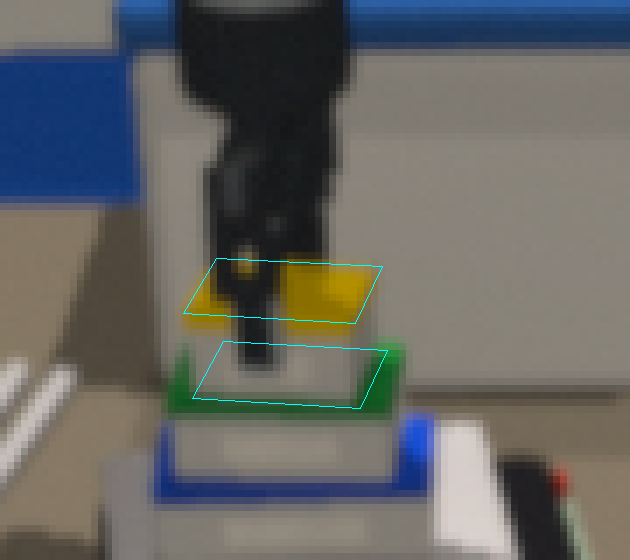

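Aligned, so I'm closing and lifting.

Call:
servo_tool --pt "0 0 0 0" --pt "0 0 0 0" --pt "0 0 0 0" --pt "0 0 0 0" --pt "0 0 0 0" --pt "0 0 0 0" --pt "0 0 0 0" --claw 255 --force 40

```text
time_s: 13.58
position: [0.5413, -0.3014, 0.1776]
tcp_rot: [-0.047, 0.706, -0.048, -0.705]
ft_force: [-1.1, 0.3, 7.3]
gripper_width: 0.0574
```

Call:
servo_tool --pt "-0.2 0 0 0" --pt "-0.6 0 0 0" --pt "-1.2 0 0 0" --pt "-2 0 0 0" --pt "-3 0 0 0" --pt "-4.2 0 0 0" --pt "-5.4 0 0 0" --pt "-6.6 0 0 0"

```text
time_s: 14.25
position: [0.5409, -0.3011, 0.244]
tcp_rot: [-0.048, 0.706, -0.048, -0.705]
ft_force: [0.1, 0.6, -2.0]
gripper_width: 0.0572
```

```bash
python3 -c "
from h import *
go(.618,.233,.25,-10.8);print(bot.observe()['gripper_width'],bot.observe()['ft_force'],bot.observe()['wrist_torque'])
d=snap('side','s10');a=d['image'][:,:,::-1];cv2.imwrite('pics/s10c.png',cv2.resize(a[40:190,180:300],None,fx=4,fy=4)[:600])
"
```

```text
shift cm [ -0.62 -53.96  -0.46] spin 3.07 | now [ 0.5409 -0.3011  0.244 ] jaw -97.7 tilt [ 7.e-04 -4.e-04 -1.e+00] q6 1.15
0.057208886882183875 [ 0.13073127  0.63550824 -1.99612509] [ 0.0107185  -0.06770996  0.0077587 ]
```

View pics/s10c.png

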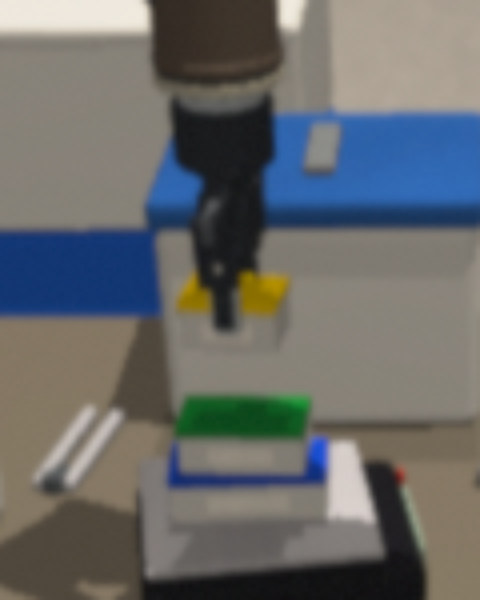

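Call:
servo_tool --pt "-0.2 -0.5 0 0" --pt "-0.5 -1.5 0 0" --pt "-0.6 -3 0 0.5" --pt "-0.6 -5 0 1" --pt "-0.6 -7.5 -0.1 1.5" --pt "-0.6 -10.5 -0.1 2" --pt "-0.6 -13.5 -0.1 2.5" --pt "-0.6 -16.5 -0.2 3"

```text
time_s: 14.97
position: [0.5643, -0.1355, 0.2478]
tcp_rot: [0.066, -0.704, 0.066, 0.704]
ft_force: [0.2, 0.3, -1.7]
gripper_width: 0.0573
```

```bash
python3 -c "
from h import *
go(.618,.232,.25,-10.8)"
```

```text
shift cm [ -0.21 -37.11   1.59] spin 0.03 | now [ 0.5643 -0.1355  0.2478] jaw -100.8 tilt [-1.2e-03  6.0e-04 -1.0e+00] q6 1.47
```

Call:
servo_tool --pt "-0.1 -3 0.1 0" --pt "-0.1 -6 0.2 0" --pt "-0.1 -9 0.4 0" --pt "-0.1 -12 0.5 0" --pt "-0.1 -15 0.6 0" --pt "-0.1 -18 0.8 0" --pt "-0.1 -21 0.9 0" --pt "-0.1 -24 1 0"

```text
time_s: 15.63
position: [0.5989, 0.1022, 0.2488]
tcp_rot: [0.066, -0.704, 0.066, 0.704]
ft_force: [1.3, -0.6, -1.4]
gripper_width: 0.0574
```

```bash
python3 -c "
from h import *
go(.618,.232,.10,-10.8)"
```

```text
shift cm [ 14.88 -13.11   0.52] spin 0.09 | now [0.5989 0.1022 0.2488] jaw -100.7 tilt [-0.0012  0.     -1.    ] q6 1.88
```

Call:
servo_tool --pt "0.5 -2.8 0.1 0" --pt "1.5 -5.5 0.2 0" --pt "3 -8 0.3 0" --pt "5 -10.2 0.4 0" --pt "7.5 -11.8 0.5 0" --pt "10 -12.7 0.5 0" --pt "12 -13.1 0.5 0" --pt "13.5 -13.1 0.5 0"

```text
time_s: 16.3
position: [0.6174, 0.2312, 0.1116]
tcp_rot: [0.065, -0.703, 0.066, 0.705]
ft_force: [-0.1, -0.6, -1.9]
gripper_width: 0.057
```

Call:
servo_tool --pt "0.8 0 0 0" --pt "1.3 0 0 0" --pt "1.5 0 0 0" --pt "1.5 0 0 0" --pt "1.5 0 0 0"

```text
time_s: 16.72
position: [0.6197, 0.2296, 0.1002]
tcp_rot: [-0.066, 0.704, -0.066, -0.704]
ft_force: [-0.3, -0.9, -2.0]
gripper_width: 0.0572
```

```bash
python3 -c "
from h import *
go(.618,.232,.10,-10.8)
p=bot.observe()['position']
d=bot.get_image('side')
overlay(d,[(p[0],p[1],p[2]-.0215,.078,.058,.042,-10.8,(255,255,0)),(.618,.232,0,.158,.096,.009,-10.8,(255,0,255))],(145,235,245,330),6,'s11')"
```

```text
shift cm [ 0.02 -0.2   0.21] spin 0.06 | now [0.6197 0.2296 0.1002] jaw -100.7 tilt [ 1.e-03  4.e-04 -1.e+00] q6 2.07
```

View pics/s11.png

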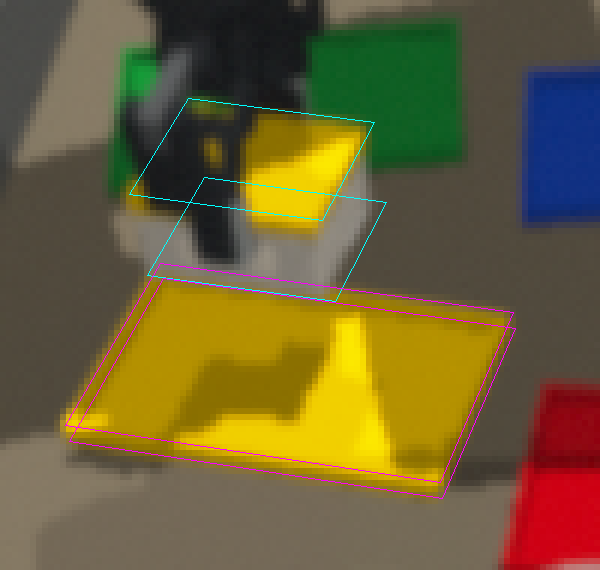

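```bash
python3 -c "
from h import *
p=bot.observe()['position']
d=bot.get_image('side')
overlay(d,[],(155,240,225,300),10,'s12a')
d=bot.get_image('top')
overlay(d,[(p[0],p[1],p[2]-.0215,.078,.058,.042,-10.8,(255,255,0))],(200,115,280,200),7,'s12b')"
```

```text
(no output)
```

View pics/s12a.png

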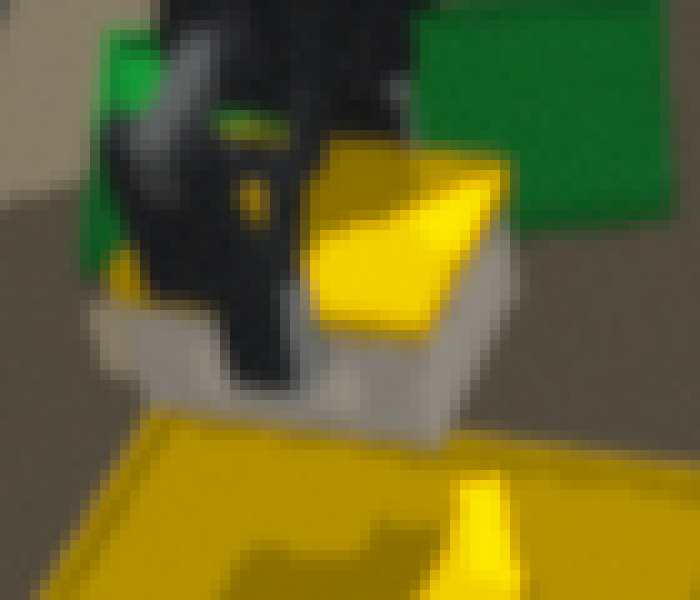

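View pics/s12b.png

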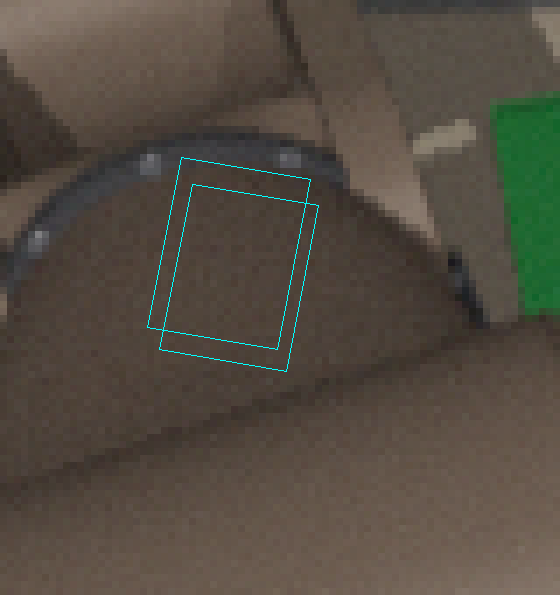

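Call:
servo_tool --pt "0.5 -0.2 0.2 0" --pt "1.5 -0.2 0.2 0" --pt "3 -0.2 0.2 0" --pt "4.5 -0.2 0.2 0" --pt "5.7 -0.2 0.2 0" --pt "6.4 -0.2 0.2 0" --pt "6.6 -0.2 0.2 0" --pt "6.6 -0.2 0.2 0"

```text
time_s: 17.53
position: [0.6174, 0.2318, 0.0326]
tcp_rot: [0.066, -0.704, 0.066, 0.704]
ft_force: [-0.7, -0.8, -1.8]
gripper_width: 0.0573
```

```bash
python3 -c "
from h import *
go(.618,.232,.0246,-10.8)
p=bot.observe()['position'];print(bot.observe()['ft_force'])
d=bot.get_image('side')
overlay(d,[],(150,250,230,325),8,'s13')"
```

```text
shift cm [ 0.8  -0.03 -0.06] spin 0.07 | now [0.6174 0.2318 0.0326] jaw -100.7 tilt [-1.e-03 -3.e-04 -1.e+00] q6 2.07
[-0.74924715 -0.76151231 -1.78070634]
```

View pics/s13.png

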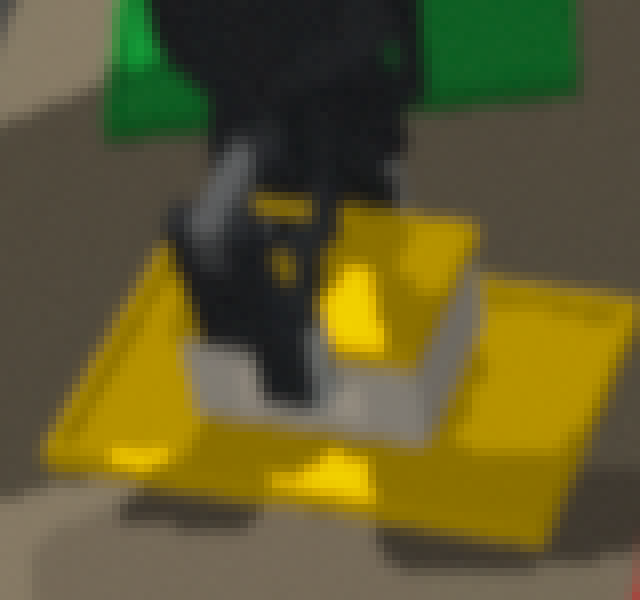

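```bash
python3 -c "
from h import *
p=bot.observe()['position']
d=bot.get_image('side')
overlay(d,[(p[0],p[1],p[2]-.0216,.078,.058,.042,-10.8,(255,255,0)),(.618,.232,0,.158,.096,.009,-10.8,(255,0,255))],(150,250,230,325),8,'s14')"
```

```text
(no output)
```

View pics/s14.png

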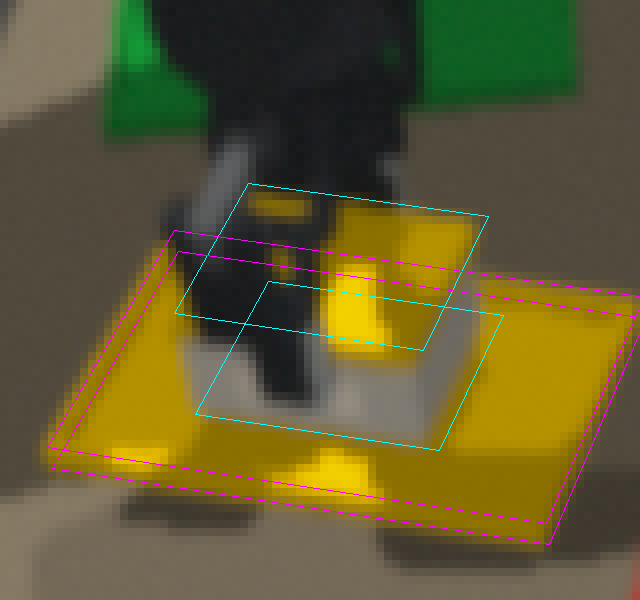

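The tub is level and within a few mm of centre. The earlier tilt impression came from a shadow edge. Lowering to contact.

Call:
servo_tool --pt "0.2 0 0 0" --pt "0.4 0 0 0" --pt "0.55 0 0 0" --pt "0.65 0 0 0" --pt "0.7 0 0 0" --pt "0.7 0 0 0"

```text
time_s: 18.13
position: [0.6176, 0.2319, 0.0262]
tcp_rot: [0.066, -0.704, 0.066, 0.704]
ft_force: [0.4, -0.7, -1.9]
gripper_width: 0.0574
```

Call:
servo_tool --pt "0.1 0 0 0" --pt "0.15 0 0 0" --pt "0.2 0 0 0" --pt "0.2 0 0 0"

```text
time_s: 18.47
position: [0.6177, 0.2319, 0.0246]
tcp_rot: [-0.066, 0.704, -0.066, -0.704]
ft_force: [-2.2, -0.5, 3.9]
gripper_width: 0.0575
```

Contact. Releasing.

Call:
servo_tool --pt "0 0 0 0" --pt "0 0 0 0" --pt "0 0 0 0" --pt "0 0 0 0" --pt "0 0 0 0" --pt "0 0 0 0" --pt "0 0 0 0" --claw 0

```text
time_s: 19.05
position: [0.6177, 0.2319, 0.0243]
tcp_rot: [-0.066, 0.704, -0.066, -0.704]
ft_force: [0.3, -0.5, -0.9]
gripper_width: 0.0853
```

Call:
servo_tool --pt "-0.5 0 0 0" --pt "-2 0 0 0" --pt "-4 0 0 0" --pt "-6.5 0 0 0" --pt "-9.5 0 0 0" --pt "-12.5 0 0 0" --pt "-15.5 0 0 0" --pt "-18.5 0 0 0"

```text
time_s: 19.72
position: [0.6174, 0.2318, 0.2112]
tcp_rot: [-0.066, 0.704, -0.066, -0.704]
ft_force: [0.7, 0.3, -0.1]
gripper_width: 0.0857
```

```bash
python3 -c "
from h import *
d=bot.get_image('side')
overlay(d,[(.6177,.2319,.003,.078,.058,.042,-10.8,(255,255,0)),(.618,.232,0,.158,.096,.009,-10.8,(255,0,255))],(150,230,310,350),5,'s15')
t=snap('top','t15')
for c in blobs(t,'green',(380,140,435,205),15): print(rect(t,c,.156))
go(.541,-.3,.25,-7.6)
"
```

```text
(array([ 0.5411, -0.3053]), array([100.4,  58.7]), -0.9)
shift cm [-3.69 53.8  -2.17] spin -3.13 | now [0.6201 0.2327 0.2151] jaw -100.7 tilt [ 0.0076  0.0025 -1.    ] q6 2.07
```

View pics/s15.png

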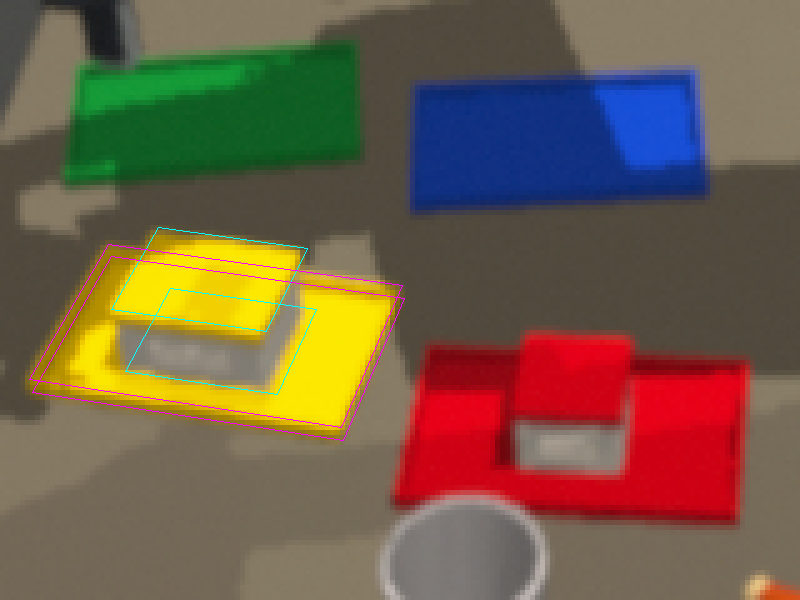

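Yellow is upright and near centre. Next I'm checking green on the scale.

```bash
python3 -c "
from h import *
t=bot.get_image('top')
overlay(t,[(.5395,-.304,.114,.104,.062,.042,-1.5,(255,0,255)),(.541,-.304,.072,.13,.066,.042,-7,(0,255,255))],(370,130,450,215),7,'t16')
s=bot.get_image('side')
overlay(s,[(.5395,-.304,.114,.104,.062,.042,-1.5,(255,0,255)),(.541,-.304,.072,.13,.066,.042,-7,(0,255,255))],(205,110,285,190),7,'s16')
for c in blobs(s,'green',(215,110,270,180),15): print(rect(s,c,.156))
"
```

```text
(array([ 0.5435, -0.2972]), array([100.9,  62.9]), -0.8)
```

View pics/t16.png

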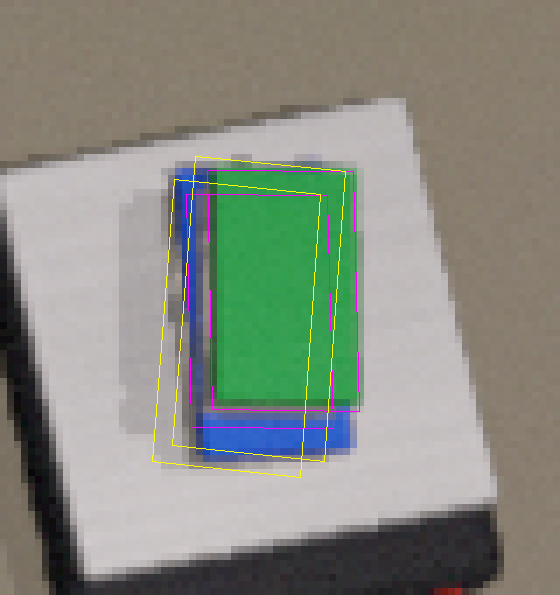

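View pics/s16.png

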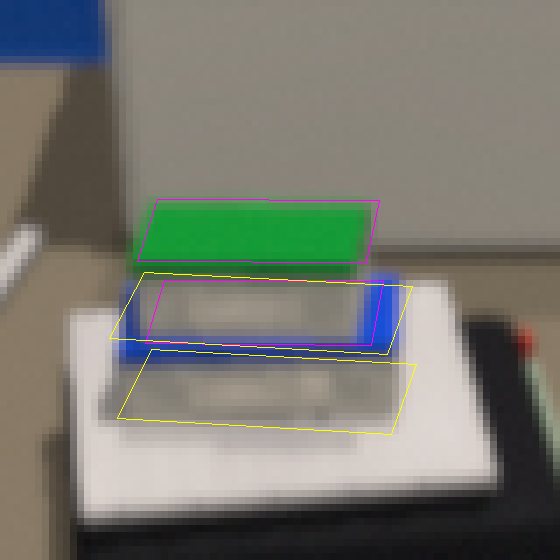

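```bash
python3 -c "
from h import *
go(.5415,-.3045,.24,-0.9)
"
```

```text
shift cm [-3.   54.13 -2.47] spin -9.82 | now [0.618  0.232  0.2105] jaw -100.7 tilt [ 2.e-03  6.e-04 -1.e+00] q6 2.07
```

Call:
servo_tool --pt "-1 0.8 0 0" --pt "-2 2.4 -0.1 0" --pt "-2.8 4.8 -0.2 -1.5" --pt "-3 8 -0.4 -3.5" --pt "-3 11.5 -0.5 -5.5" --pt "-3 15 -0.7 -7.5" --pt "-3 18.5 -0.8 -9.8" --pt "-3 22 -1 -9.8"

```text
time_s: 20.58
position: [0.5851, 0.0112, 0.2394]
tcp_rot: [0.005, -0.707, 0.005, 0.707]
ft_force: [0.3, -0.6, -0.7]
gripper_width: 0.0853
```

```bash
python3 -c "
from h import *
go(.5415,-.3045,.24,-0.9)
"
```

```text
shift cm [-0.05 31.62  3.93] spin 0.12 | now [0.5851 0.0112 0.2394] jaw -90.8 tilt [-9.e-04 -2.e-04 -1.e+00] q6 1.55
```

Call:
servo_tool --pt "0 3.5 0.4 0" --pt "0 7 0.9 0" --pt "0 10.5 1.3 0" --pt "0 14 1.7 0" --pt "0 17.5 2.2 0" --pt "0 21 2.6 0" --pt "0 24 3 0" --pt "0 26.5 3.3 0"

```text
time_s: 21.25
position: [0.5473, -0.2537, 0.2394]
tcp_rot: [0.006, -0.707, 0.006, 0.707]
ft_force: [-0.3, -0.3, 0.1]
gripper_width: 0.0853
```

Call:
servo_tool --pt "0 2 0.2 0" --pt "0 3.6 0.4 0" --pt "0 4.6 0.6 0" --pt "0 5 0.6 0" --pt "0 5 0.6 0" --pt "0 5 0.6 0"

```text
time_s: 21.75
position: [0.5424, -0.2998, 0.2392]
tcp_rot: [0.006, -0.707, 0.005, 0.707]
ft_force: [0.4, 0.4, 0.5]
gripper_width: 0.0855
```

```bash
python3 -c "
from h import *
go(.5415,-.3045,.134,-0.9)
"
```

```text
shift cm [10.52  0.48  0.07] spin -0.02 | now [ 0.5424 -0.2998  0.2392] jaw -90.9 tilt [-3.e-04  5.e-04 -1.e+00] q6 1.03
```

Call:
servo_tool --pt "0.5 0.3 0.1 0" --pt "2 0.3 0.1 0" --pt "3.5 0.3 0.1 0" --pt "4.5 0.3 0.1 0" --pt "5 0.3 0.1 0" --pt "5 0.3 0.1 0"

```text
time_s: 22.25
position: [0.541, -0.3026, 0.1881]
tcp_rot: [0.006, -0.706, 0.005, 0.708]
ft_force: [-0.5, 0.2, -0.2]
gripper_width: 0.0852
```

```bash
python3 -c "
from h import *
go(.5415,-.3045,.134,-0.9)
"
```

```text
shift cm [ 5.41  0.19 -0.07] spin 0.01 | now [ 0.541  -0.3026  0.1881] jaw -90.9 tilt [-0.0017  0.0011 -1.    ] q6 1.03
```

Call:
servo_tool --pt "0.5 0.2 0 0" --pt "1.8 0.2 0 0" --pt "3.2 0.2 0 0" --pt "4.4 0.2 0 0" --pt "5.2 0.2 0 0" --pt "5.4 0.2 0 0" --pt "5.4 0.2 0 0"

```text
time_s: 22.83
position: [0.5412, -0.3054, 0.1349]
tcp_rot: [0.006, -0.707, 0.006, 0.707]
ft_force: [-1.1, -0.2, -0.3]
gripper_width: 0.0855
```

```bash
python3 -c "
from h import *
go(.5415,-.3045,.134,-0.9)
s=bot.get_image('side')
overlay(s,[(.5415,-.3045,.114,.104,.062,.042,-.9,(255,0,255))],(195,90,285,180),6,'s17')
"
```

```text
shift cm [ 0.09 -0.09 -0.03] spin -0.03 | now [ 0.5412 -0.3054  0.1349] jaw -90.9 tilt [-7.e-04  4.e-04 -1.e+00] q6 1.02
```

View pics/s17.png

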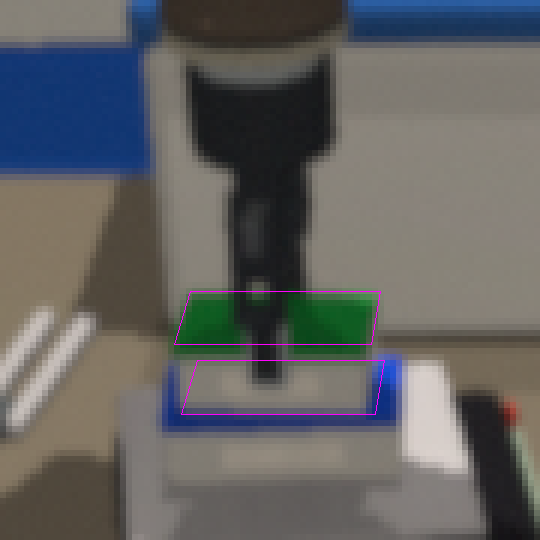

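Call:
servo_tool --pt "0 0 0 0" --pt "0 0 0 0" --pt "0 0 0 0" --pt "0 0 0 0" --pt "0 0 0 0" --pt "0 0 0 0" --pt "0 0 0 0" --claw 255 --force 45

```text
time_s: 23.47
position: [0.5419, -0.3058, 0.1363]
tcp_rot: [-0.005, 0.708, -0.006, -0.707]
ft_force: [-0.8, 0.7, 5.6]
gripper_width: 0.0612
```

Call:
servo_tool --pt "-0.2 0 0 0" --pt "-0.6 0 0 0" --pt "-1.2 0 0 0" --pt "-2 0 0 0" --pt "-3 0 0 0" --pt "-4.2 0 0 0" --pt "-5.4 0 0 0" --pt "-6.6 0 0 0"

```text
time_s: 24.13
position: [0.5416, -0.3055, 0.203]
tcp_rot: [-0.006, 0.707, -0.006, -0.707]
ft_force: [0.1, -0.1, -1.8]
gripper_width: 0.0611
```

```bash
python3 -c "
from h import *
go(.649,.059,.2,8.7);print(bot.observe()['wrist_torque'])
d=snap('side','s18');a=d['image'][:,:,::-1];cv2.imwrite('pics/s18c.png',cv2.resize(a[60:210,180:300],None,fx=4,fy=4)[:600])
"
```

```text
shift cm [  0.29 -36.62 -10.15] spin -9.63 | now [ 0.5416 -0.3055  0.203 ] jaw -90.9 tilt [ 7.e-04 -4.e-04 -1.e+00] q6 1.02
[-0.01425849  0.01949969  0.04189699]
```

View pics/s18c.png

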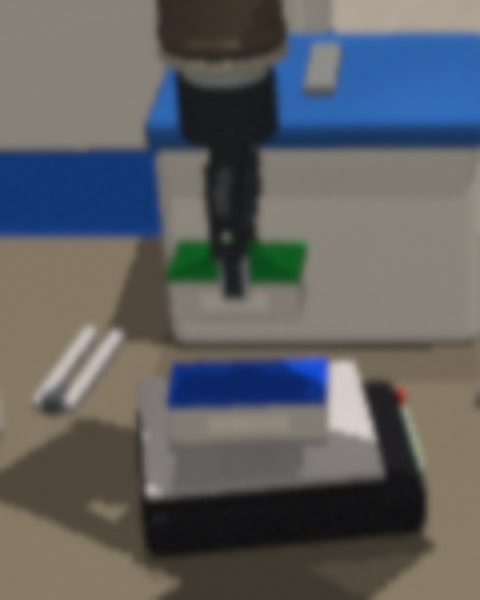

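Call:
servo_tool --pt "0 -0.5 -0.1 0" --pt "0 -1.5 -0.4 -1" --pt "0 -3 -0.8 -2" --pt "0 -5 -1.4 -3.5" --pt "0 -7.5 -2.1 -5" --pt "0 -10.5 -2.9 -6.5" --pt "0 -13.5 -3.7 -8" --pt "0 -16.5 -4.6 -9.6"

```text
time_s: 24.85
position: [0.5896, -0.1382, 0.2005]
tcp_rot: [-0.054, -0.704, -0.055, 0.706]
ft_force: [0.2, -1.1, -2.6]
gripper_width: 0.0611
```

```bash
python3 -c "
from h import *
go(.649,.0595,.1,8.7)
"
```

```text
shift cm [ 10.05 -18.62  -8.91] spin 0.12 | now [ 0.5896 -0.1382  0.2005] jaw -81.2 tilt [-1.6e-03  7.0e-04 -1.0e+00] q6 1.14
```

Call:
servo_tool --pt "0.5 -3 -1.4 0" --pt "1.5 -6 -2.9 0" --pt "3 -9 -4.3 0" --pt "4.7 -12 -5.7 0" --pt "6.4 -14.8 -7.1 0" --pt "8 -16.8 -8 0" --pt "9.2 -18 -8.6 0" --pt "9.8 -18.5 -8.9 0"

```text
time_s: 25.52
position: [0.6489, 0.0581, 0.1009]
tcp_rot: [-0.054, -0.704, -0.055, 0.706]
ft_force: [-0.6, -0.3, -3.0]
gripper_width: 0.0609
```

Call:
servo_tool --pt "0.2 0 0 0" --pt "0.2 0 0 0" --pt "0.2 0 0 0"

```text
time_s: 25.77
position: [0.6501, 0.0541, 0.1018]
tcp_rot: [0.053, 0.705, 0.053, -0.705]
ft_force: [0.3, -1.3, -2.9]
gripper_width: 0.0612
```

```bash
python3 -c "
from h import *
go(.649,.0595,.0253,8.7)
p=bot.observe()['position']
d=bot.get_image('side')
overlay(d,[(p[0],p[1],p[2]-.0223,.104,.062,.042,8.7,(255,255,0)),(.649,.0595,0,.158,.096,.009,8.7,(255,0,255))],(145,195,235,280),7,'s19')"
```

```text
shift cm [ 7.65 -0.55  0.03] spin -0.06 | now [0.6501 0.0541 0.1018] jaw -81.4 tilt [ 3.e-04 -2.e-04 -1.e+00] q6 1.46
```

View pics/s19.png

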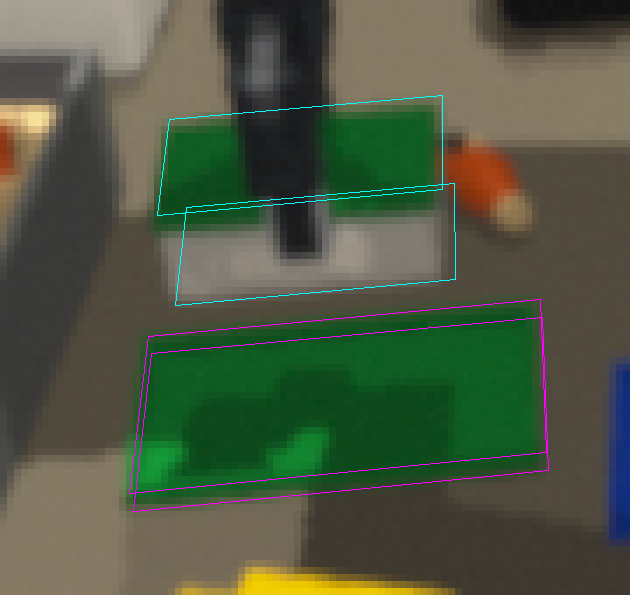

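Call:
servo_tool --pt "0.5 -0.3 0.1 0" --pt "1.5 -0.5 0.2 0" --pt "3 -0.5 0.2 0" --pt "4.5 -0.5 0.2 0" --pt "5.7 -0.5 0.2 0" --pt "6.5 -0.5 0.2 0" --pt "6.8 -0.5 0.2 0" --pt "6.8 -0.5 0.2 0"

```text
time_s: 26.48
position: [0.6469, 0.0597, 0.0325]
tcp_rot: [-0.053, -0.705, -0.053, 0.706]
ft_force: [-0.1, 0.0, -3.7]
gripper_width: 0.0609
```

```bash
python3 -c "
from h import *
go(.647,.0595,.0253,8.7)
p=bot.observe()['position']
d=bot.get_image('side')
overlay(d,[(p[0],p[1],p[2]-.0223,.104,.062,.042,8.7,(255,255,0)),(.649,.0595,0,.158,.096,.009,8.7,(255,0,255))],(145,195,235,280),7,'s20')"
```

```text
shift cm [ 0.72  0.02 -0.01] spin -0.03 | now [0.6469 0.0597 0.0325] jaw -81.3 tilt [-0.0013 -0.     -1.    ] q6 1.46
```

View pics/s20.png

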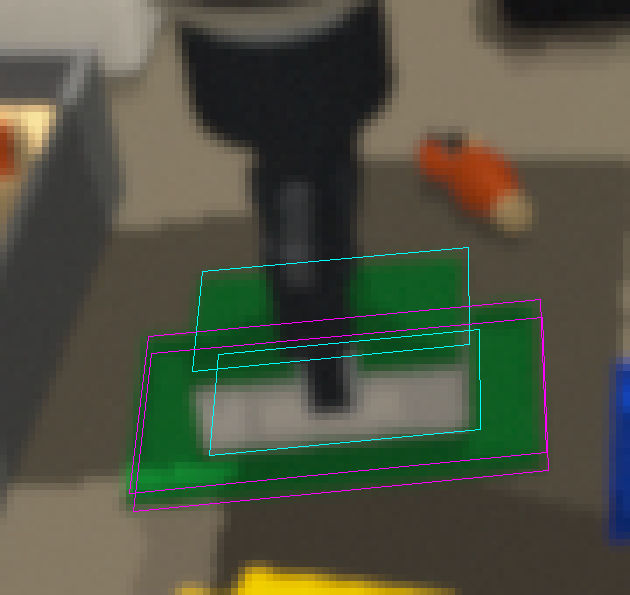

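Good. Lowering to contact.

Call:
servo_tool --pt "0.2 0 0 0" --pt "0.4 0 0 0" --pt "0.55 0 0 0" --pt "0.65 0 0 0" --pt "0.7 0 0 0" --pt "0.7 0 0 0"

```text
time_s: 27.03
position: [0.6474, 0.0597, 0.0263]
tcp_rot: [-0.053, -0.705, -0.053, 0.705]
ft_force: [0.3, -0.2, -3.2]
gripper_width: 0.0612
```

Call:
servo_tool --pt "0.1 0 0 0" --pt "0.15 0 0 0" --pt "0.15 0 0 0" --pt "0.15 0 0 0"

```text
time_s: 27.37
position: [0.6475, 0.0597, 0.0253]
tcp_rot: [0.053, 0.705, 0.053, -0.705]
ft_force: [-1.9, -0.3, 5.4]
gripper_width: 0.0612
```

Call:
servo_tool --pt "0 0 0 0" --pt "0 0 0 0" --pt "0 0 0 0" --pt "0 0 0 0" --pt "0 0 0 0" --pt "0 0 0 0" --pt "0 0 0 0" --claw 0

```text
time_s: 27.95
position: [0.6474, 0.0597, 0.0248]
tcp_rot: [-0.053, -0.705, -0.053, 0.705]
ft_force: [-0.2, -0.8, -1.0]
gripper_width: 0.0855
```

Call:
servo_tool --pt "-0.5 0 0 0" --pt "-2 0 0 0" --pt "-4 0 0 0" --pt "-6.5 0 0 0" --pt "-9.5 0 0 0" --pt "-12.5 0 0 0" --pt "-14.5 0 0 0" --pt "-15 0 0 0"

```text
time_s: 28.62
position: [0.6492, 0.0599, 0.1792]
tcp_rot: [0.054, 0.707, 0.053, -0.703]
ft_force: [-0.0, -1.0, 0.2]
gripper_width: 0.0854
```

```bash
python3 -c "
from h import *
d=bot.get_image('side')
overlay(d,[(.649,.0597,.003,.104,.062,.042,8.7,(255,255,0)),(.649,.0595,0,.158,.096,.009,8.7,(255,0,255))],(145,195,235,280),7,'s21')
for c in blobs(d,'blue',(215,130,275,180),15): print(rect(d,c,.114))
t=bot.get_image('top')
for c in blobs(t,'blue',(380,140,435,205),15): print(rect(t,c,.114))
overlay(t,[(.5415,-.305,.072,.13,.066,.042,-2,(255,0,255))],(370,130,450,215),7,'t21')
"
```

```text
(array([ 0.5432, -0.2985]), array([126.4,  68.1]), -0.6)
(array([ 0.54 , -0.305]), array([127.9,  64.3]), 2.6)
```

View pics/s21.png

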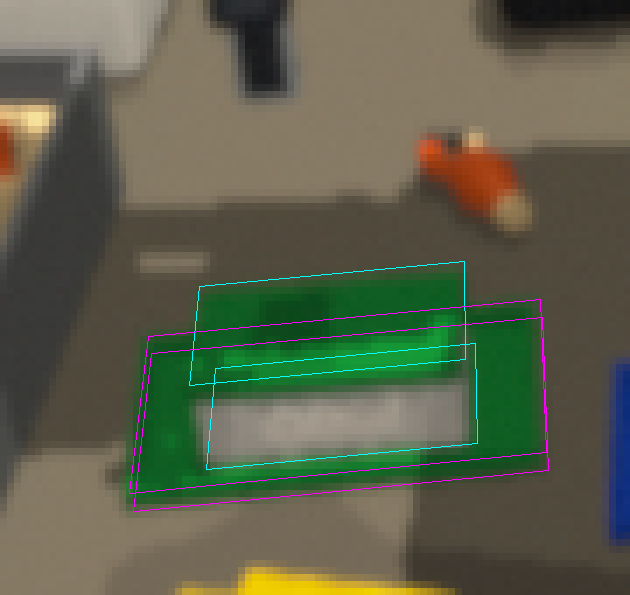

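View pics/t21.png

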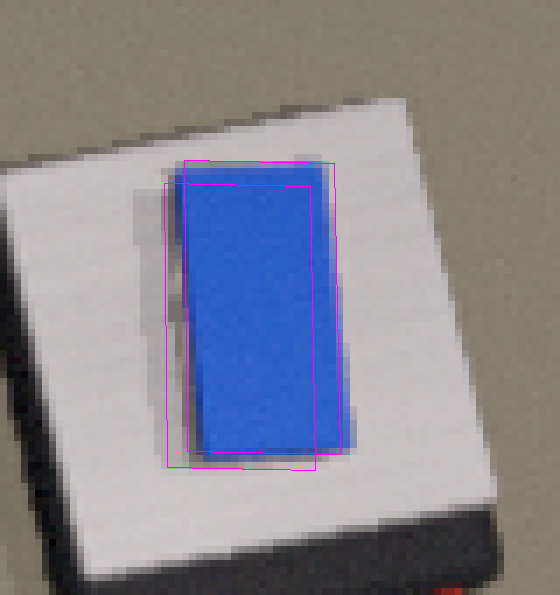

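Green is upright and centred. Blue is at about (0.5405, −0.3045) with yaw about 2.5.

```bash
python3 -c "
from h import *
go(.5405,-.304,.2,2.5)
"
```

```text
shift cm [-2.4  34.34 16.11] spin 6.17 | now [0.6481 0.0598 0.1763] jaw -81.3 tilt [ 2.6e-03  1.0e-04 -1.0e+00] q6 1.46
```

Call:
servo_tool --pt "-0.8 0.8 0.4 0" --pt "-1.6 2.4 1.1 1" --pt "-2.2 4.8 2.2 2" --pt "-2.4 8 3.7 3.5" --pt "-2.4 11.5 5.4 5" --pt "-2.4 15 7 6.2" --pt "-2.4 18.5 8.6 6.2" --pt "-2.4 22 10.3 6.2"

```text
time_s: 29.38
position: [0.577, -0.1751, 0.1978]
tcp_rot: [-0.015, -0.706, -0.015, 0.708]
ft_force: [1.5, 0.8, -0.3]
gripper_width: 0.0854
```

```bash
python3 -c "
from h import *
go(.5405,-.304,.2,2.5)
"
```

```text
shift cm [-0.23 12.72  4.2 ] spin -0.03 | now [ 0.577  -0.1751  0.1978] jaw -87.5 tilt [-2.e-03  6.e-04 -1.e+00] q6 1.18
```

Call:
servo_tool --pt "-0.1 3 1 0" --pt "-0.1 6 2 0" --pt "-0.1 8.8 2.9 0" --pt "-0.1 11 3.6 0" --pt "-0.1 12.2 4 0" --pt "-0.1 12.5 4.2 0" --pt "-0.1 12.5 4.2 0" --pt "-0.1 12.5 4.2 0"

```text
time_s: 30.05
position: [0.542, -0.299, 0.1993]
tcp_rot: [-0.015, -0.707, -0.016, 0.707]
ft_force: [-0.2, 0.9, 0.3]
gripper_width: 0.0855
```

```bash
python3 -c "
from h import *
go(.5405,-.304,.092,2.5)
"
```

```text
shift cm [10.73  0.5   0.16] spin -0.03 | now [ 0.542  -0.299   0.1993] jaw -87.5 tilt [-8.e-04  9.e-04 -1.e+00] q6 0.97
```

Call:
servo_tool --pt "0.5 0.4 0.1 0" --pt "2 0.4 0.1 0" --pt "3.5 0.4 0.1 0" --pt "4.5 0.4 0.1 0" --pt "5 0.4 0.1 0" --pt "5 0.4 0.1 0"

```text
time_s: 30.55
position: [0.541, -0.3031, 0.1485]
tcp_rot: [-0.015, -0.706, -0.016, 0.708]
ft_force: [0.1, -0.1, -1.0]
gripper_width: 0.0858
```

```bash
python3 -c "
from h import *
go(.5405,-.304,.092,2.5)
"
```

```text
shift cm [5.65 0.09 0.04] spin 0.02 | now [ 0.541  -0.3031  0.1485] jaw -87.5 tilt [-0.0017  0.0011 -1.    ] q6 0.97
```

Call:
servo_tool --pt "0.5 0 0 0" --pt "1.8 0 0 0" --pt "3.2 0 0 0" --pt "4.4 0 0 0" --pt "5.2 0 0 0" --pt "5.5 0 0 0" --pt "5.5 0 0 0"

```text
time_s: 31.13
position: [0.5411, -0.3038, 0.0942]
tcp_rot: [-0.015, -0.707, -0.015, 0.707]
ft_force: [-0.5, -0.2, -0.1]
gripper_width: 0.0852
```

```bash
python3 -c "
from h import *
go(.5405,-.304,.092,2.5)
s=bot.get_image('side')
overlay(s,[(.5405,-.304,.072,.13,.066,.042,2.5,(255,0,255))],(195,100,285,190),6,'s22')
"
```

```text
shift cm [0.22 0.01 0.06] spin -0.02 | now [ 0.5411 -0.3038  0.0942] jaw -87.5 tilt [-8.e-04  5.e-04 -1.e+00] q6 0.97
```

View pics/s22.png

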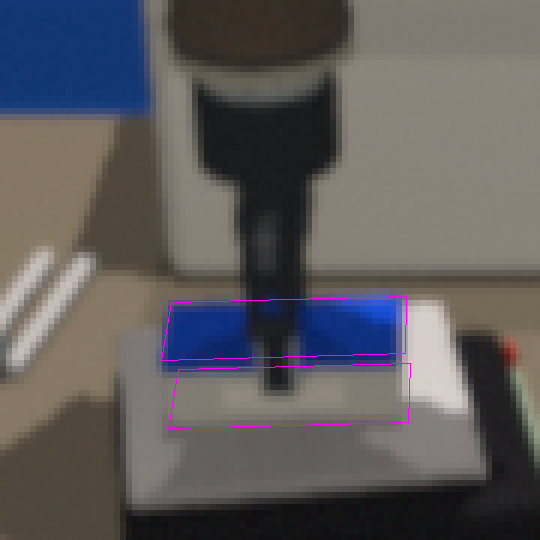

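Call:
servo_tool --pt "0.2 0 0 0" --pt "0.2 0 0 0" --pt "0.2 0 0 0" --pt "0.2 0 0 0" --pt "0.2 0 0 0" --pt "0.2 0 0 0" --pt "0.2 0 0 0" --pt "0.2 0 0 0" --claw 255 --force 45

```text
time_s: 31.85
position: [0.5418, -0.3044, 0.0935]
tcp_rot: [0.016, 0.707, 0.015, -0.707]
ft_force: [-0.4, -1.8, 6.0]
gripper_width: 0.0651
```

Call:
servo_tool --pt "-0.2 0 0 0" --pt "-0.6 0 0 0" --pt "-1.2 0 0 0" --pt "-2 0 0 0" --pt "-3 0 0 0" --pt "-4.2 0 0 0" --pt "-5.4 0 0 0" --pt "-6.6 0 0 0"

```text
time_s: 32.52
position: [0.5415, -0.3041, 0.1605]
tcp_rot: [0.015, 0.707, 0.015, -0.707]
ft_force: [-0.2, -0.1, -3.0]
gripper_width: 0.0652
```

```bash
python3 -c "
from h import *
go(.4595,.0825,.16,5.05);print(bot.observe()['wrist_torque'])
d=snap('side','s23');a=d['image'][:,:,::-1];cv2.imwrite('pics/s23c.png',cv2.resize(a[60:210,180:300],None,fx=4,fy=4)[:600])
"
```

```text
shift cm [ 3.000e-02 -3.898e+01  6.520e+00] spin -2.58 | now [ 0.5415 -0.3041  0.1605] jaw -87.5 tilt [ 6.e-04 -4.e-04 -1.e+00] q6 0.97
[ 0.01367635 -0.04024108 -0.0376348 ]
```

View pics/s23c.png

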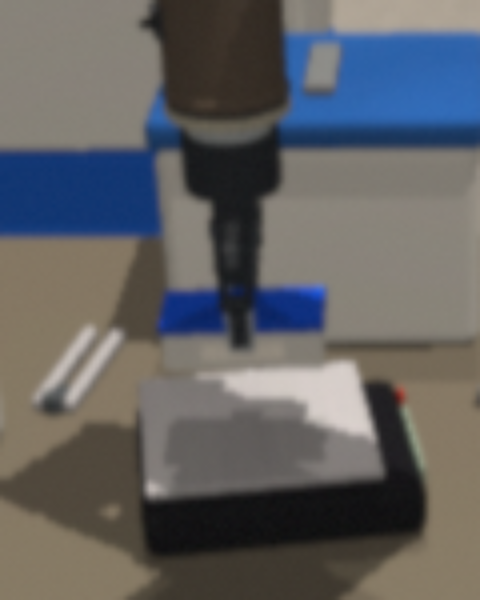

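Call:
servo_tool --pt "-0.3 -0.5 0.1 0" --pt "-0.6 -1.5 0.3 -0.5" --pt "-0.6 -3 0.5 -1" --pt "-0.6 -5 0.8 -1.5" --pt "-0.6 -7.5 1.3 -2" --pt "-0.6 -10.5 1.8 -2.6" --pt "-0.6 -13.5 2.3 -2.6" --pt "-0.6 -16.5 2.8 -2.6"

```text
time_s: 33.23
position: [0.5046, -0.1378, 0.1642]
tcp_rot: [-0.031, -0.706, -0.032, 0.707]
ft_force: [-0.3, 0.6, -3.8]
gripper_width: 0.0652
```

```bash
python3 -c "
from h import *
go(.4595,.082,.08,5.05)"
```

```text
shift cm [  8.44 -22.29   2.52] spin 0.06 | now [ 0.5046 -0.1378  0.1642] jaw -84.9 tilt [-1.3e-03  6.0e-04 -1.0e+00] q6 1.16
```

Call:
servo_tool --pt "0 -3 0.3 0" --pt "0.5 -6 0.7 0" --pt "1.5 -9 1 0" --pt "2.7 -12 1.4 0" --pt "4 -15 1.7 0" --pt "5.2 -18 2 0" --pt "6.2 -20.3 2.3 0" --pt "6.8 -21.6 2.5 0"

```text
time_s: 33.9
position: [0.4594, 0.0754, 0.0956]
tcp_rot: [-0.032, -0.705, -0.032, 0.707]
ft_force: [-0.6, -0.3, -3.5]
gripper_width: 0.0648
```

Call:
servo_tool --pt "0.3 -0.4 0 0" --pt "0.4 -0.4 0 0" --pt "0.4 -0.4 0 0" --pt "0.4 -0.4 0 0"

```text
time_s: 34.23
position: [0.462, 0.0761, 0.093]
tcp_rot: [0.031, 0.707, 0.031, -0.706]
ft_force: [0.4, 0.1, -3.6]
gripper_width: 0.0652
```

```bash
python3 -c "
from h import *
go(.4595,.082,.0245,5.05)
p=bot.observe()['position']
d=bot.get_image('side')
overlay(d,[(p[0],p[1],p[2]-.0215,.130,.066,.042,5.05,(255,255,0)),(.4595,.082,0,.158,.096,.009,5.05,(255,0,255))],(215,195,305,285),6,'s24')"
```

```text
shift cm [ 6.85 -0.61  0.2 ] spin 0.01 | now [0.462  0.0761 0.093 ] jaw -84.9 tilt [ 3.e-04 -0.e+00 -1.e+00] q6 1.58
```

View pics/s24.png

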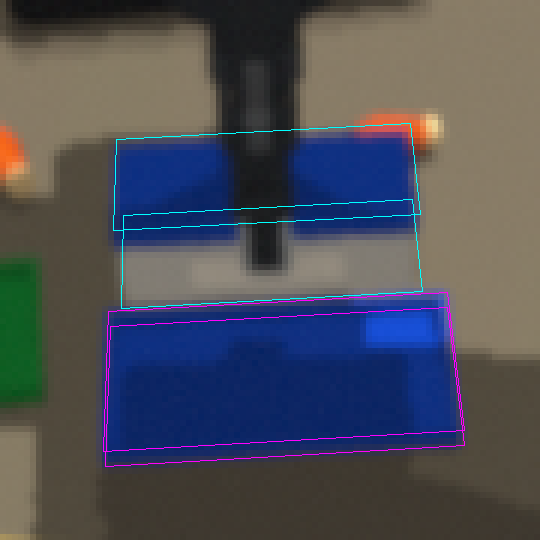

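Call:
servo_tool --pt "0.5 -0.3 0.1 0" --pt "1.5 -0.6 0.2 0" --pt "2.8 -0.6 0.2 0" --pt "4.1 -0.6 0.2 0" --pt "5.2 -0.6 0.2 0" --pt "5.9 -0.6 0.2 0" --pt "6 -0.6 0.2 0" --pt "6 -0.6 0.2 0"

```text
time_s: 34.95
position: [0.4592, 0.0821, 0.0326]
tcp_rot: [-0.031, -0.706, -0.031, 0.707]
ft_force: [-0.1, -1.2, -3.1]
gripper_width: 0.0656
```

```bash
python3 -c "
from h import *
go(.4595,.082,.0245,5.05)
p=bot.observe()['position']
d=bot.get_image('side')
overlay(d,[(p[0],p[1],p[2]-.0215,.130,.066,.042,5.05,(255,255,0)),(.4595,.082,0,.158,.096,.009,5.05,(255,0,255))],(215,195,305,285),6,'s25')"
```

```text
shift cm [ 0.81  0.02 -0.03] spin -0.01 | now [0.4592 0.0821 0.0326] jaw -85.0 tilt [-7.e-04 -1.e-04 -1.e+00] q6 1.59
```

View pics/s25.png

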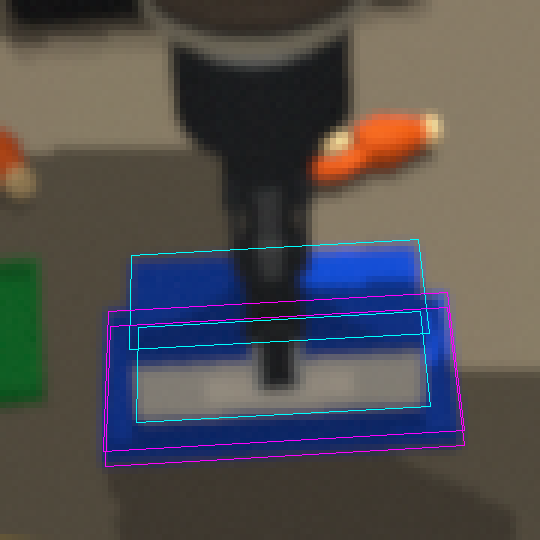

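Centred. Lowering to contact.

Call:
servo_tool --pt "0.2 0 0 0" --pt "0.4 0 0 0" --pt "0.55 0 0 0" --pt "0.65 0 0 0" --pt "0.7 0 0 0" --pt "0.7 0 0 0"

```text
time_s: 35.5
position: [0.4594, 0.0824, 0.0258]
tcp_rot: [-0.031, -0.706, -0.031, 0.706]
ft_force: [-0.5, -0.1, -3.5]
gripper_width: 0.0651
```

Call:
servo_tool --pt "0.05 0 0 0" --pt "0.1 0 0 0" --pt "0.1 0 0 0" --pt "0.1 0 0 0"

```text
time_s: 35.83
position: [0.4593, 0.0824, 0.0248]
tcp_rot: [-0.031, -0.706, -0.031, 0.706]
ft_force: [0.0, -0.1, -3.9]
gripper_width: 0.0648
```

Call:
servo_tool --pt "0.05 0 0 0" --pt "0.1 0 0 0" --pt "0.1 0 0 0" --pt "0.1 0 0 0"

```text
time_s: 36.17
position: [0.4594, 0.0824, 0.0245]
tcp_rot: [0.031, 0.707, 0.031, -0.706]
ft_force: [-4.3, 0.0, 18.8]
gripper_width: 0.0654
```

Call:
servo_tool --pt "-0.05 0 0 0" --pt "-0.05 0 0 0" --pt "-0.05 0 0 0" --pt "-0.05 0 0 0" --pt "-0.05 0 0 0" --pt "-0.05 0 0 0" --pt "-0.05 0 0 0" --claw 0

```text
time_s: 36.75
position: [0.4594, 0.0824, 0.0243]
tcp_rot: [-0.031, -0.706, -0.031, 0.706]
ft_force: [1.0, -0.3, 0.7]
gripper_width: 0.0852
```

Call:
servo_tool --pt "-0.5 0 0 0" --pt "-2 0 0 0" --pt "-4 0 0 0" --pt "-6.5 0 0 0" --pt "-9.5 0 0 0" --pt "-12.5 0 0 0" --pt "-15.5 0 0 0" --pt "-18.5 0 0 0"

```text
time_s: 37.42
position: [0.4589, 0.0823, 0.2112]
tcp_rot: [0.031, 0.706, 0.031, -0.706]
ft_force: [0.9, 0.1, 0.1]
gripper_width: 0.0851
```

Call:
servo_tool --pt "0 1 0 0" --pt "0 3 0 0" --pt "0 6 0 0" --pt "0 9 0 0" --pt "0 12.5 0 0" --pt "0 16 0 0" --pt "0 19.5 0 0" --pt "0 23 0 0"

```text
time_s: 38.08
position: [0.4792, -0.1485, 0.2094]
tcp_rot: [-0.031, -0.706, -0.031, 0.706]
ft_force: [0.6, -0.0, -0.1]
gripper_width: 0.0852
```

Call:
servo_tool --pt "0 3 0 0" --pt "0 6 0 0" --pt "0 8 0 0" --pt "0 9 0 0" --pt "0 9 0 0" --pt "0 9 0 0"

```text
time_s: 38.58
position: [0.4872, -0.236, 0.2091]
tcp_rot: [-0.031, -0.706, -0.031, 0.707]
ft_force: [0.2, 0.5, 0.8]
gripper_width: 0.0853
```

```bash
python3 -c "
from h import *
print(bot.observe()['position'])
B=[(.4375,.2915,.052,.05,-3.5),(.618,.232,.078,.058,-10.8),(.649,.0595,.104,.062,8.7),(.4595,.082,.13,.066,5.05)]
bx=[(x,y,.003,L,W,.042,a,(255,255,255)) for x,y,L,W,a in B]
for n,cr,f in(('side',(145,190,310,340),4),('top',(180,110,320,250),4)):
  d=bot.get_image(n); overlay(d,bx,cr,f,n+'_end'); overlay(d,[],cr,f,n+'_endp')
print(back(d,(169.5,202),.085))
"
```

```text
[ 0.48722329 -0.23601431  0.20911914]
[0.46858988 0.42906405 0.085     ]
```

View pics/side_end.png

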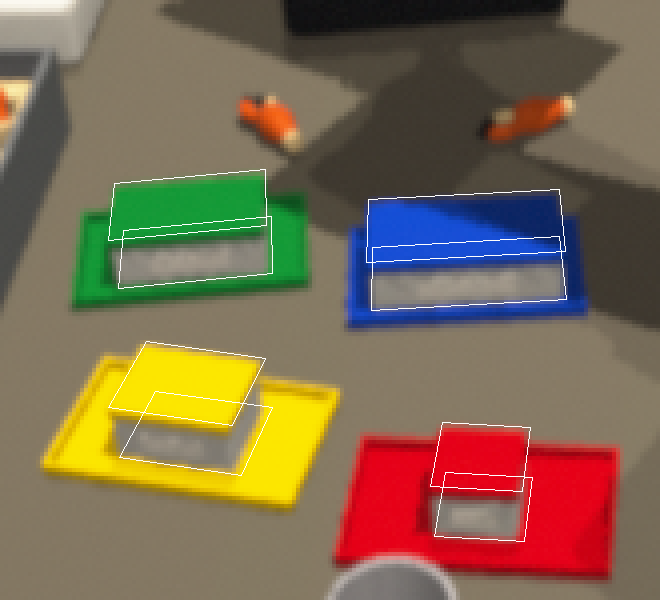

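View pics/top_end.png

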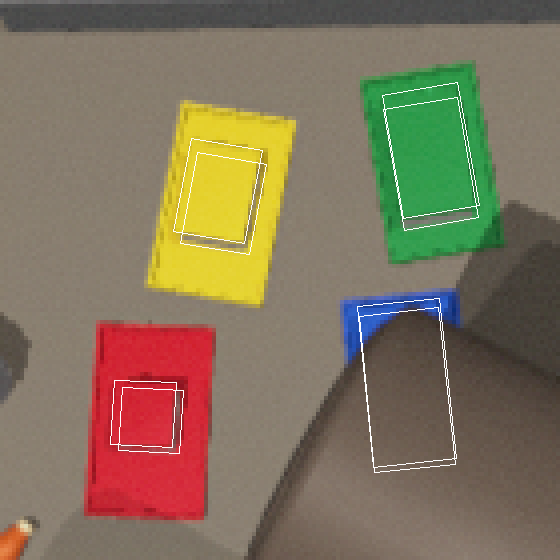

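View pics/top_endp.png

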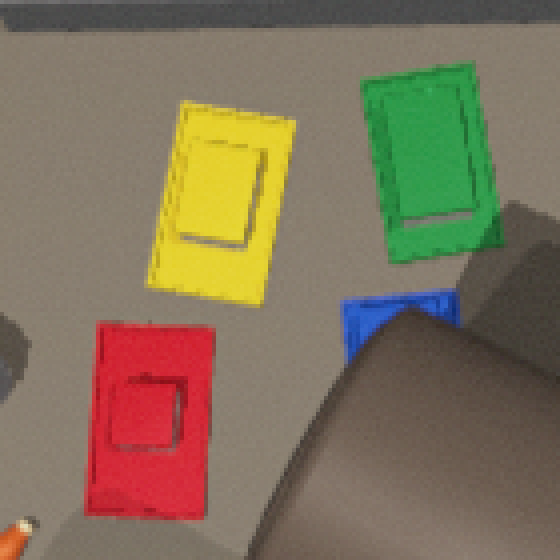

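```bash
python3 -c "
from h import *
bot.get_image('side');print([(x['p'],x['extent']) for x in bot.look_for('side','cup')])
print(bot.observe()['time_s'],bot.finish_job())"
```

```text
[(0.58, [228.4, 332.0, 33.9, 46.7])]
the job is handed in; nothing more can be done
38.7833 None
```

I moved all four tubs off the scale one at a time, from the top down: red, yellow, green, then blue. Each went into the tray of its lid's colour and was lowered until the force reading showed contact before I let go. I handed the job in at about 38.8 s. For green I used the tray farthest to the robot's right, at (0.648, 0.058); the look-alike was at about (0.19, 0.305).

**Final pictures:** All four tubs stand flat and aligned with their trays. Their outlines match the expected poses to about 1 to 2 pixels, or roughly 2 to 5 mm. The yellow and green tubs may sit about 3 mm off centre along the tray. The cup was detected within about 3 px of where it started. The open gripper was parked clear of everything.

**Checks that were weaker or disagreed:**
- **Cameras:** the two disagreed by 2 to 6 mm on some positions, so I used values in between.
- **Yellow tub:** it looked tilted in one picture while being carried. A second look nearer the tray showed it level.
- **Blue tub:** the arm hid most of it in the last top view, so its placing was confirmed only from the side camera and the arm's own position.

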